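# Let a jacked tube down into its vee blocks

### The arm

A 7-joint arm with a two-finger parallel gripper is mounted at the origin on the work surface. World frame = base frame: x ahead of the robot, y to its left, z up, the work surface at z = 0. Lengths are in m, angles in rad, forces in N, time in s.
With the tool pointing down it reaches from about 0.4 to 0.85 m from the base axis. Payload 6.9 kg.
Tool frame: the origin (TCP) lies at the very end of the fingers, on their centre line; the grasp point (between the pads) lies 19 mm behind it; z points along the fingers, y is the direction in which the jaws open and shut (so a half turn about z gives the same grasp; the last joint's range is limited). The gripper opens to 85 mm and grips with 20 to 120 N. Pads are 22 mm wide; open, the fingers measure 114 mm over their backs; the gripper's body (76 mm by 85 mm) begins 54 mm behind the grasp point. The pads swing forward as they close: fully open they stand 13 mm farther back than shut.
Start: joints at [1.381, 0.507, -0.238, 1.5, 0.126, 1.149, -0.155], TCP at [0.182, -0.598, 0.21] pointing down, gripper open.
Joint ranges: [-3.08, 3.08], [-0.24, 2.05], [-1.43, 1.35], [0, 2.5], [-1.52, 4.66], [0.17, 1.96], [-2.89, 2.89]. Speed limits (rad/s): [2.39, 2.39, 3.14, 3.14, 3.14, 3.14, 3.14].

### API

Orientations are given as a 3x3 rotation matrix whose columns are the frame's x, y, z axes.
In Python, from rig import bot, eyes, spot_in, cut_out gives the robot as it stands. The module is installed in compiled form; this text tells all that it offers.
- The arm moves only by the tool arm_command, never from a script. Its argument "deltas" is a list of rows, each an object with "delta_pos": the shift along the tool's x, y, z in m, a list of three; "dr": the turn, a rotation vector about the tool's x, y, z in rad, a list of three; "grip": the opening in per cent of the stroke, from 0 (shut) to 100 (fully open). In form: [{"delta_pos": [x, y, z], "dr": [ax, ay, az], "grip": grip}, ...]. A call has 1 to 20 rows; each row is the pose to reach, as a shift and turn from the pose measured when the call began, along the tool's axes at that moment; what a row does not reach only later rows make up. A row lasts 1/10 s, in which the tool goes at most 50 mm and 8.59 degrees, less where a joint would pass 70% of its speed; a pose out of reach is approached as far as the arm can. A call with a gripper value outside its range is refused whole. The fingers move at their own pace and stop on an object; "grip_force" is the grip in N (left out, the last holds). Time passes only in rows, so rows that repeat a pose let the fingers close. It gives the time, the measured TCP pose, the force and the opening at its end, in the units of the state.
- bot.get_state(): the state, without advancing time (a new reading comes with each control period).
- eyes.snapshot(name): name is "scene" or "side" or "wrist"; returns the picture (480x640x3 uint8, red, green, blue); there is no depth.
- eyes.get_calibration(name): a dict with "K" (3x3 intrinsics, pixels), "position" and "orientation" of the camera in the world. Camera axes: x right, y down, z forward; pixel columns grow to the right and rows downward; lengths in m; the calibration is good to about 2 mm. A picture is of the moment at which its call begins: read the wrist's pose just before it. get_calibration takes no time and is no camera call; for the wrist camera it gives the pose at the moment of the call.
- bot.hand_in(): hands the job in, once; it reports no verdict.
Trained networks look in the newest picture that a camera, given by its name, has taken for a name from the list of things; names that differ only in an ending like _2 or _b are one class to them, and where a whole thing is asked for, a point or a joint stands for the part that bears it (a point fixed in the world has none). Each returns a list of dicts, best first, with "confidence" (0 to 1); they miss things now and then, are a little off and sometimes report something else, mostly with a low value. They report only what shows in the picture. A call takes as long as a camera call.
- spot_in(query, camera): "bbox" ([left, top, width, height] in pixels, round what is visible of it).
- cut_out(query, camera): "region" (480x640 bool, what is visible of it) and "bbox" ([left, top, width, height] in pixels, round what is visible of it).
The state is a dict: "clock": time; "q": joint angles; "qvel": joint speeds; "joint_torque": joint torques, N m; "tool_pos": TCP position; "ee_rot": TCP orientation; "ft_force": force on the tool from outside, world axes, zero at the start; "moment": the same for the moment, N m; "grip_width": finger opening in m.
Only numpy, scipy, OpenCV 4.12 (cv2) and the standard library are available. Lean on these libraries where they do the work, as an engineer would, in place of code of your own. Each camera call takes 0.05 s, during which the arm holds its last target.

### The job

The hydraulic ram is holding a welded steel tube up above two vee blocks. Crack the release valve on the pump open a fraction of a turn (anticlockwise) so that the ram sinks slowly, never faster than 3 cm a second, first until the tube lies in both vee blocks and then, with a little more opening, until the empty ram is all the way down. Then close the valve, nip it up snugly with about 0.8 N m (never above 1.2 N m) and let go; never force its stem sideways, and leave the tube and the other things alone.

Things in the scene. Friction and masses are not known exactly. Their poses are not given: they have to be found in the camera images.
- rig: Steel base plate 250 x 100 mm fixed to the bench, origin at its centre on the bench, z up. Two vee blocks at x = -85 and +85 mm along its x axis, a grey ram cylinder (64 mm wide, top 88 mm up) between them, and a grey pump block 85 x 75 mm, top 74 mm up, centred at x = -20, y = -165 mm, with the valve on top. The tube reaches to y = -30 mm.
- ram (a joint): Sinking of the ram in m: 0 fully up (start), 0.050 tube lands in the vee blocks, 0.065 all the way down. Loaded, it sinks at a steady speed that rises about 3 mm/s for each 0.01 rad that the valve is opened beyond its cracking point. Opened too far it drops far too fast.
- valve (a joint): Angle of the valve screw in rad: 0 on its seat (hard stop), grows anticlockwise seen from above, 1.3 at most. Below 0.1 it holds any load. Cracking point unknown, 0.15 to 0.75 with the tube (a heavier tube: earlier), 0.65 to 0.9 for the empty ram, which therefore stops when the tube lands. Turns with 0.25 N m of friction and stays where it is left.
- twist (a joint): Spring wind-up of the tee bar against the valve screw in rad, 4 N m per rad: the torque on the valve. 0 when free, about +0.06 while opening and -0.06 while closing; on the seat it grows more negative: -0.10 is 0.4 N m, -0.20 is 0.8 N m, -0.30 is 1.2 N m. Bar angle = valve + twist.
- valve_grip (a point): Centre of the valve's plain steel tee bar, on the stem's axis, 118 mm above the bench. The bar is 76 mm long (the point's x axis), 12 mm thick (its y axis), 16 mm high; free space of 28 mm under it down to the brass gland (26 mm wide), 36 mm to the pump block.
- valve_axis (a point): Where the centre of the tee bar stands when nothing pushes it sideways. The stem gives 1 mm per 5 N of side force; more than 4 mm (20 N) bends it.
- saddle (a point): Bottom of the small vee saddle on top of the ram, under the middle of the tube; moves down with the ram from 163 mm to 98 mm above the bench.
- tube: Centre of the welded steel tube, 60 mm across, 240 mm long, lying along its x axis, loose in the ram's saddle. Axis 205 mm above the bench at the start, 155 mm when it lies in both vee blocks. 0.7 to 2.2 kg. Not to be touched.
- hammer: Bystander: a hammer with a wooden handle lying on the bench to the left, origin on the bench under its middle.
- stubs: Bystander: two short steel tubes welded side by side, 107 x 53 mm, 85 mm high, standing on the bench to the right, origin under the middle.
- angle: Bystander: a piece of steel angle, 100 x 50 x 56 mm, lying on the bench to the right, origin under its middle.

How it is judged:
On the way, in this order (a step that is already met when the one before it is completed fails the run):
1. the tube has come down into both vee blocks (z of tube in the frame of rig below 0.159 m and angle between tube's own x axis and vertical above 1.53 rad), for 0.1 s.
2. the empty ram is all the way down (value of joint ram above 0.061 m), for 0.1 s.
3. the valve is on its seat and nipped up with at least 0.4 N m (value of joint valve below 0.04 rad and value of joint twist below -0.1 rad), for 0.1 s.
At the end, for the whole second after the job is handed in: The tube lies level in both vee blocks (axis under 159 mm, its middle within 30 mm of the saddle), the ram is at least 61 mm down, the valve is shut (under 0.05 rad), its bar is released (wind-up within 0.05 rad) and the robot touches nothing (all of step 1 and horizontal distance between tube and saddle below 0.03 m and value of joint ram above 0.061 m and value of joint each of valve, twist below 0.05 rad and value of joint twist above -0.05 rad).
It fails at once if the ram sinks faster than 30 mm/s (velocity of joint ram above 0.03 m/s).
It fails at once if the valve is overtightened, with more than 1.2 N m (value of joint twist below -0.3 rad).
It fails at once if the valve stem is forced more than 4 mm (20 N) sideways (horizontal distance between valve_grip and valve_axis above 0.004 m).
It fails at once if the robot touches the tube (contact force between any of the fingers, the arm and tube above 1 N).
It fails at once if a bystander is moved more than 15 mm (distance of any of hammer, stubs, angle from where it was at the start of the episode above 0.015 m).
It also fails if it takes over 67 s, if anything falls off the work surface, if the arm or the gripper's body presses on something with over 40 N, if the wrist force passes 120 N, or if a joint passes its speed limit or range.

## Working session

There is one attempt and no reset: what is moved stays moved. The work goes in short steps, Python scripts to look and compute and a tool call to move; the robot and the scene stay as the last step left them, time stands still between calls to the robot, and variables do not carry over. Pictures are saved under pics/ and viewed, and the job is handed in when it is done.

Besides the shell and the picture viewer there is one more tool, called in YAML: its name, and indented under it one key for each argument. arm_command: Moves the arm, as the interface text tells. Its arguments: {"type":"object","properties":{"deltas":{"type":"array","items":{"type":"object","properties":{"delta_pos":{"type":"array","items":{"type":"number"}},"dr":{"type":"array","items":{"type":"number"}},"grip":{"type":"number"}}}},"grip_force":{"type":"number"}},"required":["deltas"]}

```bash
mkdir -p pics; cat > h.py <<'E'
from rig import bot, eyes, spot_in, cut_out
import numpy as np, cv2
def snap(c,n):
    im=eyes.snapshot(c); cv2.imwrite(f'pics/{n}.png',im[:,:,::-1]); return im
def ray(c,u,v):
    k=eyes.get_calibration(c);d=np.linalg.inv(np.array(k['K']))@[u,v,1];return np.array(k['position']),np.array(k['orientation'])@d
def atz(c,u,v,z):
    p,d=ray(c,u,v);return p+d*(z-p[2])/d[2]
def proj(c,P):
    k=eyes.get_calibration(c);q=np.array(k['orientation']).T@(np.array(P)-k['position']);q=np.array(k['K'])@q;return q[:2]/q[2]
E
python3 - <<'E'
from h import *
np.set_printoptions(precision=4,suppress=True)
s=bot.get_state();print(s)
for c in ['scene','side','wrist']:
    snap(c,c+'0');k=eyes.get_calibration(c);print(c,k)
    for q in ['valve_grip','tube']:
        print(q,[(r['bbox'],r['confidence']) for r in spot_in(q,c)][:2])
E
```

```text
{'clock': 0.0, 'q': array([ 1.3815,  0.5083, -0.2375,  1.5011,  0.1257,  1.1489, -0.1548]), 'qvel': array([ 0.0011,  0.0001, -0.0002,  0.0013, -0.002 ,  0.0012, -0.0002]), 'joint_torque': array([ -0.0002, -62.0585,  -2.1862, -24.9652,   0.0128,   0.0119,
         0.    ]), 'tool_pos': array([ 0.1813, -0.5975,  0.2094]), 'ee_rot': array([[ 0.9569,  0.2906, -0.0006],
       [ 0.2906, -0.9568,  0.0017],
       [-0.0001, -0.0018, -1.    ]]), 'ft_force': array([ 0.3991, -0.5125,  0.617 ]), 'moment': array([ 0.032 ,  0.0289, -0.0102]), 'grip_width': 0.08534931638170737}
scene {'K': array([[560.8109,   0.    , 316.8097],
       [  0.    , 560.8109, 237.0944],
       [  0.    ,   0.    ,   1.    ]]), 'position': array([1.474 , 0.3059, 0.886 ]), 'orientation': array([[-0.2853,  0.5791, -0.7637],
       [ 0.9583,  0.1569, -0.239 ],
       [-0.0186, -0.8   , -0.5997]])}
valve_grip [([285.5, 227.5, 17.2, 26.8], 0.77)]
tube [([310.9, 195.2, 80.9, 80.8], 0.94)]
side {'K': array([[543.355 ,   0.    , 317.7457],
       [  0.    , 543.355 , 234.2828],
       [  0.    ,   0.    ,   1.    ]]), 'position': array([ 0.2201, -0.871 ,  1.1326]), 'orientation': array([[ 0.9462, -0.233 ,  0.2246],
       [-0.3234, -0.7067,  0.6293],
       [ 0.0121, -0.6681, -0.744 ]])}
valve_grip [([303.3, 243.2, 29.8, 12.5], 0.66)]
tube [([271.2, 161.0, 98.2, 26.7], 0.85), ([211.2, 153.9, 78.1, 41.9], 0.44)]
wrist {'K': array([[427.9719,   0.    , 317.2792],
       [  0.    , 427.9719, 232.1067],
       [  0.    ,   0.    ,   1.    ]]), 'position': array([ 0.2477, -0.578 ,  0.374 ]), 'orientation': array([[ 0.2905, -0.92  , -0.2631],
       [-0.9569, -0.2798, -0.0785],
       [-0.0014,  0.2746, -0.9616]])}
valve_grip []
tube []
```

View pics/scene0.png

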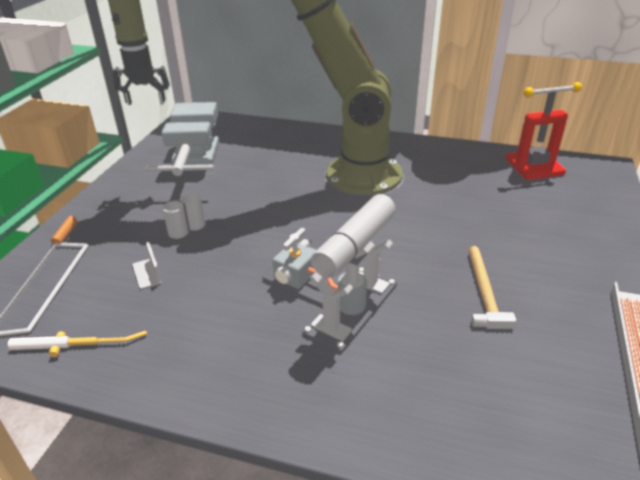

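View pics/side0.png

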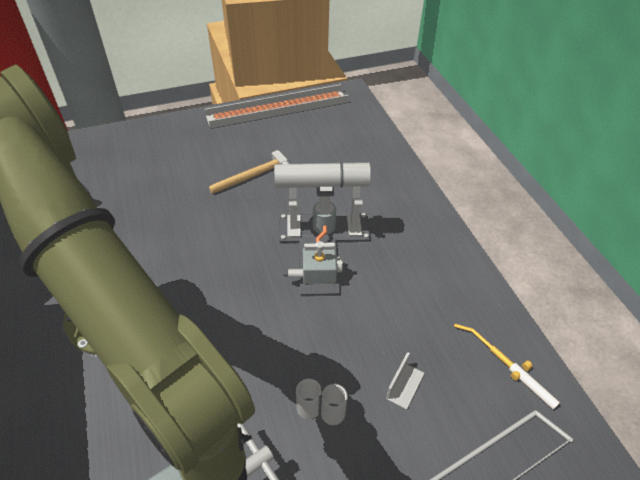

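```bash
python3 - <<'E'
from h import *
np.set_printoptions(precision=4,suppress=True)
for c,b in [('scene',[285.5, 227.5, 17.2, 26.8]),('side',[303.3, 243.2, 29.8, 12.5])]:
    print(atz(c,b[0]+b[2]/2,b[1]+b[3]/2,0.118))
for c in ['scene','side']:
    im=cv2.imread(f'pics/{c}0.png'); 
    x,y=(230,160) if c=='scene' else (230,140)
    cv2.imwrite(f'pics/{c}0z.png',cv2.resize(im[y:y+150,x:x+200],None,fx=4,fy=4,interpolation=cv2.INTER_CUBIC))
E
```

```text
[ 0.5231 -0.0459  0.118 ]
[ 0.5113 -0.0604  0.118 ]
```

View pics/scene0z.png

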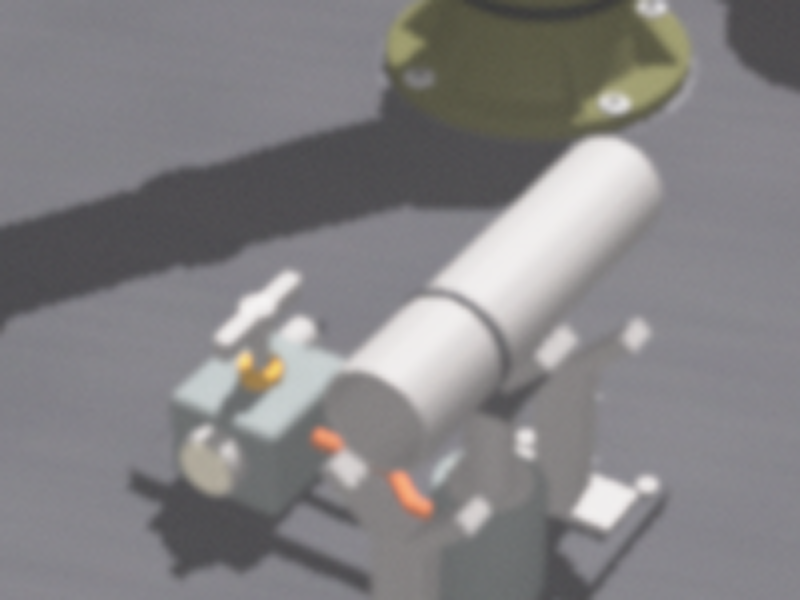

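View pics/side0z.png

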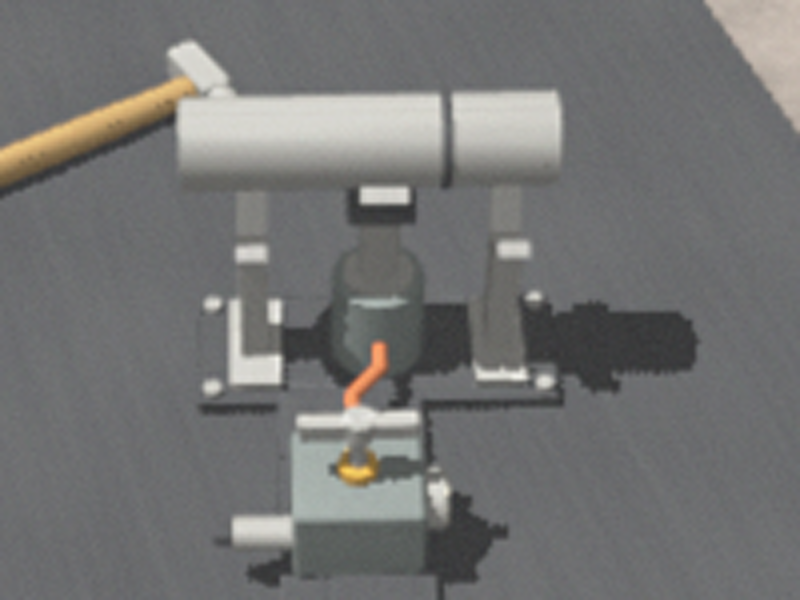

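The valve bar is visible in both views: in `scene` about (295,237), and in `side` about (319.5,245) with its ends at (304.5,245) and (335,245).

```bash
python3 - <<'E'
from h import *
np.set_printoptions(precision=4,suppress=True)
def tri(a,b):
    A=[];B=[]
    p1,d1=ray('scene',*a);p2,d2=ray('side',*b)
    t=np.linalg.lstsq(np.c_[d1,-d2],p2-p1,rcond=None)[0]
    x,y=p1+t[0]*d1,p2+t[1]*d2
    return (x+y)/2,np.linalg.norm(x-y)
print('hub',tri((294.75,236.75),(319.5,245)))
print('scene z',atz('scene',294.75,236.75,.118),'side',atz('side',319.5,245,.118))
a=atz('side',304.5,245.2,.118);b=atz('side',335,245.1,.118);print(a,b,np.linalg.norm(b-a),np.arctan2(*(b-a)[1::-1]),(a+b)/2)
a=atz('scene',230+222/4,160+340/4,.118);b=atz('scene',230+295/4,160+275/4,.118);print(a,b,np.linalg.norm(b-a),np.arctan2(*(a-b)[1::-1]),(a+b)/2)
# tube ends
a=atz('side',230+178/4,140+142/4,.205);b=atz('side',230+560/4,140+135/4,.205);print('tube',a,b,np.arctan2(*(b-a)[1::-1]))
s=bot.get_state();print(np.arctan2(s['ee_rot'][1,0],s['ee_rot'][0,0]))
E
```

```text
hub (array([ 0.5164, -0.0487,  0.1225]), np.float64(0.005336248556561053))
scene z [ 0.5078 -0.0494  0.118 ] side [ 0.519  -0.0478  0.118 ]
[ 0.4837 -0.0368  0.118 ] [ 0.5552 -0.0601  0.118 ] 0.0752214070961364 -0.3145439871142871 [ 0.5194 -0.0484  0.118 ]
[ 0.5426 -0.0597  0.118 ] [ 0.4728 -0.0389  0.118 ] 0.07290279987385609 -0.28903863749135195 [ 0.5077 -0.0493  0.118 ]
tube [0.4607 0.1377 0.205 ] [0.6941 0.0684 0.205 ] -0.2884866520826887
0.2947782836073439
```

```bash
cat >> h.py <<'E'
def delta(P,yaw,tilt=True):
    from scipy.spatial.transform import Rotation as R
    s=bot.get_state();M=np.array(s['ee_rot']);p=s['tool_pos']
    c,n=np.cos(yaw),np.sin(yaw)
    T=np.array([[c,n,0],[n,-c,0],[0,0,-1]])
    print('dpos',np.round(M.T@(np.array(P)-p),4),'dr',np.round(R.from_matrix(M.T@T).as_rotvec(),4))
def st():
    s=bot.get_state();M=s['ee_rot'];print('t',round(s['clock'],2),'p',np.round(s['tool_pos'],4),'yaw',round(float(np.arctan2(M[1,0],M[0,0])),4),'tilt',np.round(M[:2,2],4),'F',np.round(s['ft_force'],2),'M',np.round(s['moment'],3),'w',round(float(s['grip_width']),4),'q7',np.round(s['q'],2));return s
E
python3 -c "
from h import *
delta([.516,-.049,.26],-.3)"
```

```text
dpos [ 0.4795 -0.4282 -0.0497] dr [-1.000e-04  0.000e+00  5.948e-01]
```

arm_command:
  deltas:
    - {"delta_pos":[0.03,-0.03,-0.04],"dr":[0,0,0.03],"grip":100}
    - {"delta_pos":[0.06,-0.055,-0.05],"dr":[0,0,0.08],"grip":100}
    - {"delta_pos":[0.09,-0.08,-0.05],"dr":[0,0,0.12],"grip":100}
    - {"delta_pos":[0.12,-0.107,-0.05],"dr":[0,0,0.16],"grip":100}
    - {"delta_pos":[0.15,-0.134,-0.05],"dr":[0,0,0.2],"grip":100}
    - {"delta_pos":[0.18,-0.16,-0.05],"dr":[0,0,0.24],"grip":100}
    - {"delta_pos":[0.21,-0.187,-0.05],"dr":[0,0,0.28],"grip":100}
    - {"delta_pos":[0.24,-0.214,-0.05],"dr":[0,0,0.32],"grip":100}
    - {"delta_pos":[0.27,-0.24,-0.05],"dr":[0,0,0.36],"grip":100}
    - {"delta_pos":[0.3,-0.268,-0.05],"dr":[0,0,0.4],"grip":100}
    - {"delta_pos":[0.33,-0.295,-0.05],"dr":[0,0,0.44],"grip":100}
    - {"delta_pos":[0.36,-0.32,-0.05],"dr":[0,0,0.48],"grip":100}
    - {"delta_pos":[0.39,-0.348,-0.05],"dr":[0,0,0.52],"grip":100}
    - {"delta_pos":[0.42,-0.375,-0.05],"dr":[0,0,0.56],"grip":100}
    - {"delta_pos":[0.45,-0.402,-0.05],"dr":[0,0,0.58],"grip":100}
    - {"delta_pos":[0.47,-0.42,-0.05],"dr":[0,0,0.595],"grip":100}
    - {"delta_pos":[0.4795,-0.428,-0.05],"dr":[0,0,0.595],"grip":100}
    - {"delta_pos":[0.4795,-0.428,-0.05],"dr":[0,0,0.595],"grip":100}
    - {"delta_pos":[0.4795,-0.428,-0.05],"dr":[0,0,0.595],"grip":100}

```text
clock: 2.35
tool_pos: [0.5154, -0.0507, 0.2601]
ee_rot: [[0.955, -0.297, -0.001], [-0.297, -0.955, -0.001], [-0.001, 0.001, -1.0]]
ft_force: [-0.5, 0.3, 0.1]
grip_width: 0.0855
```

```bash
python3 - <<'E'
from h import *
st();snap('wrist','w1');print(eyes.get_calibration('wrist'))
print([(r['bbox'],r['confidence']) for r in spot_in('valve_grip','wrist')][:2])
snap('scene','s1')
E
```

```text
t 2.35 p [ 0.5154 -0.0507  0.2601] yaw -0.3011 tilt [-0.0008 -0.0008] F [-0.49  0.3   0.15] M [-0.052 -0.003  0.018] w 0.0855 q7 [ 0.34  0.31 -0.4   1.69  0.13  1.16 -1.96]
{'K': array([[427.97193964,   0.        , 317.27922444],
       [  0.        , 427.97193964, 232.10667822],
       [  0.        ,   0.        ,   1.        ]]), 'position': array([ 0.58139894, -0.07214063,  0.42403545]), 'orientation': array([[-2.97653908e-01, -9.17703173e-01, -2.63102712e-01],
       [-9.54673736e-01,  2.85995100e-01,  8.24915798e-02],
       [-4.56698263e-04,  2.75731190e-01, -9.61234676e-01]])}
[([299.8, 153.2, 28.8, 104.1], 0.57)]
```

View pics/w1.png

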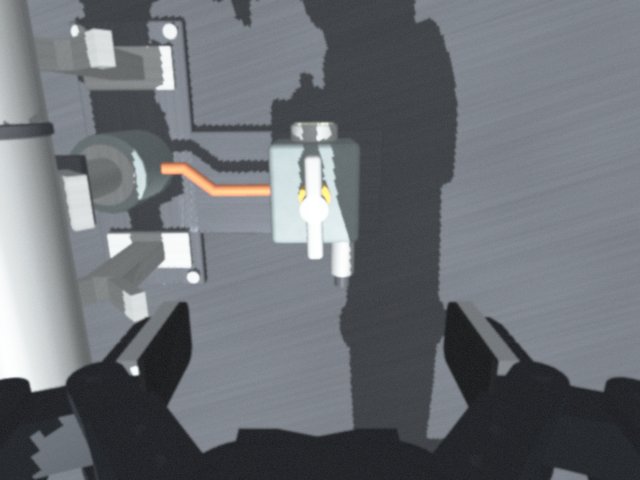

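View pics/s1.png

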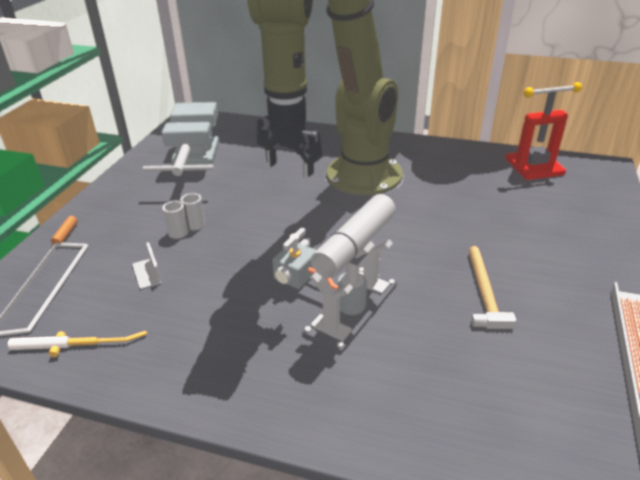

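```bash
python3 - <<'E'
from h import *
np.set_printoptions(precision=4,suppress=True)
im=cv2.imread('pics/w1.png');cv2.imwrite('pics/w1z.png',cv2.resize(im[145:270,250:380],None,fx=4.5,fy=4.5,interpolation=cv2.INTER_CUBIC))
g=im.min(2)[140:270,290:345]
m=(g>195).astype(np.uint8);n,l,s,c=cv2.connectedComponentsWithStats(m)
i=1+np.argmax(s[1:,4]);ys,xs=np.where(l==i);print(s[i],c[i]+[290,140])
(cx,cy),wh,a=cv2.minAreaRect(np.c_[xs,ys].astype(np.float32));print(cx+290,cy+140,wh,a)
cols=[(y+140,xs[ys==y].min()+290,xs[ys==y].max()+290) for y in range(0,130,6) if (ys==y).any()];print(cols)
E
```

```text
[   0    9   55  121 4230] [315.9168 209.3021]
317.0 209.0 (120.0, 54.0) 90.0
[(152, np.int64(290), np.int64(331)), (158, np.int64(290), np.int64(330)), (164, np.int64(290), np.int64(332)), (170, np.int64(290), np.int64(331)), (176, np.int64(290), np.int64(333)), (182, np.int64(290), np.int64(333)), (188, np.int64(290), np.int64(334)), (194, np.int64(290), np.int64(335)), (200, np.int64(290), np.int64(336)), (206, np.int64(290), np.int64(337)), (212, np.int64(290), np.int64(339)), (218, np.int64(290), np.int64(341)), (224, np.int64(290), np.int64(343)), (230, np.int64(290), np.int64(344)), (236, np.int64(290), np.int64(344)), (242, np.int64(308), np.int64(344)), (248, np.int64(308), np.int64(344)), (254, np.int64(308), np.int64(344)), (260, np.int64(333), np.int64(344)), (266, np.int64(333), np.int64(344))]
```

View pics/w1z.png

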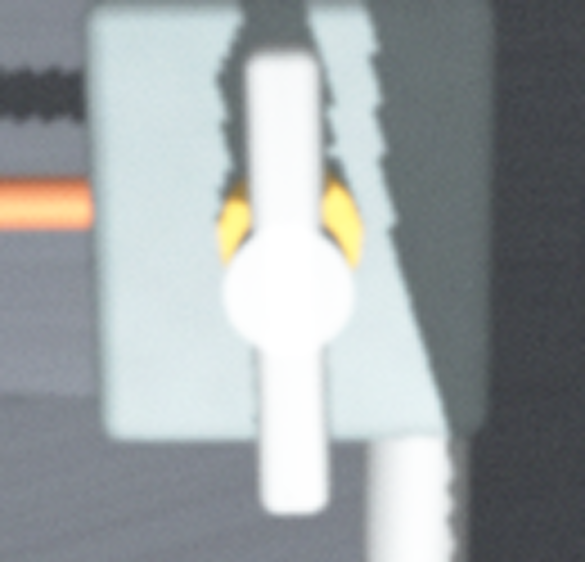

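```bash
python3 - <<'E'
from h import *
np.set_printoptions(precision=4,suppress=True)
a=atz('wrist',312.9,156.6,.126);b=atz('wrist',315.3,259.4,.110);print(a,b,(a+b)/2,np.linalg.norm((a-b)[:2]),np.arctan2(*(b-a)[1::-1]))
b=atz('wrist',315.3,259.4,.126);print(b,np.linalg.norm((a-b)[:2]))
for z in (.11,.118,.126,.13):print(z,atz('wrist',314.2,209.9,z),atz('wrist',314.2+14.4,209.9,z)-atz('wrist',314.2-14.4,209.9,z))
st()
delta([.516,-.049,.16],-.3)
for z in(.11,.118,.126,.13):
  for c,uv in(('side',(319.5,245)),('scene',(294.75,236.75))):print(c,z,atz(c,*uv,z))
E
```

```text
[ 0.5526 -0.0597  0.126 ] [ 0.4749 -0.037   0.11  ] [ 0.5138 -0.0483  0.118 ] 0.08087404372638868 2.8569810154679596
[ 0.4804 -0.0388  0.126 ] 0.07516790119986119
0.11 [ 0.5128 -0.048   0.11  ] [-0.0065 -0.0207  0.    ]
0.118 [ 0.5146 -0.0486  0.118 ] [-0.0063 -0.0202  0.    ]
0.126 [ 0.5163 -0.0492  0.126 ] [-0.0061 -0.0196  0.    ]
0.13 [ 0.5172 -0.0495  0.13  ] [-0.006  -0.0194  0.    ]
t 2.5 p [ 0.5154 -0.051   0.2603] yaw -0.3027 tilt [-0.0004 -0.0007] F [-0.43 -1.   -0.02] M [ 0.008  0.061 -0.03 ] w 0.0853 q7 [ 0.34  0.31 -0.4   1.69  0.13  1.16 -1.97]
dpos [ 0.     -0.0022  0.1003] dr [ 0.0007  0.0002 -0.0027]
side 0.11 [ 0.5213 -0.0413  0.11  ]
scene 0.11 [ 0.4978 -0.0531  0.11  ]
side 0.118 [ 0.519  -0.0478  0.118 ]
scene 0.118 [ 0.5078 -0.0494  0.118 ]
side 0.126 [ 0.5166 -0.0543  0.126 ]
scene 0.126 [ 0.5179 -0.0457  0.126 ]
side 0.13 [ 0.5154 -0.0575  0.13  ]
scene 0.13 [ 0.5229 -0.0438  0.13  ]
```

arm_command:
  deltas:
    - {"delta_pos":[0.0005,-0.002,0.04],"dr":[0,0,-0.02],"grip":60}
    - {"delta_pos":[0.0005,-0.002,0.08],"dr":[0,0,-0.02],"grip":50}
    - {"delta_pos":[0.0005,-0.002,0.11],"dr":[0,0,-0.02],"grip":40}
    - {"delta_pos":[0.0005,-0.002,0.135],"dr":[0,0,-0.02],"grip":40}
    - {"delta_pos":[0.0005,-0.002,0.155],"dr":[0,0,-0.02],"grip":40}
    - {"delta_pos":[0.0005,-0.002,0.161],"dr":[0,0,-0.02],"grip":40}
    - {"delta_pos":[0.0005,-0.002,0.161],"dr":[0,0,-0.02],"grip":40}

```text
clock: 3.2
tool_pos: [0.5159, -0.0502, 0.099]
ee_rot: [[0.96, -0.28, -0.002], [-0.28, -0.96, -0.001], [-0.001, 0.001, -1.0]]
ft_force: [-0.7, -0.4, -0.2]
grip_width: 0.034
```

```bash
python3 - <<'E'
from h import *
st();snap('wrist','w2');snap('side','d2')
im=cv2.imread('pics/d2.png');x,y=230,140
cv2.imwrite('pics/d2z.png',cv2.resize(im[y:y+150,x:x+200],None,fx=4,fy=4,interpolation=cv2.INTER_CUBIC))
E
```

```text
t 3.2 p [ 0.5159 -0.0502  0.099 ] yaw -0.2839 tilt [-0.0017 -0.0008] F [-0.68 -0.36 -0.22] M [ 0.022  0.041 -0.058] w 0.034 q7 [ 0.29  0.48 -0.36  1.93  0.23  0.77 -2.05]
```

View pics/w2.png

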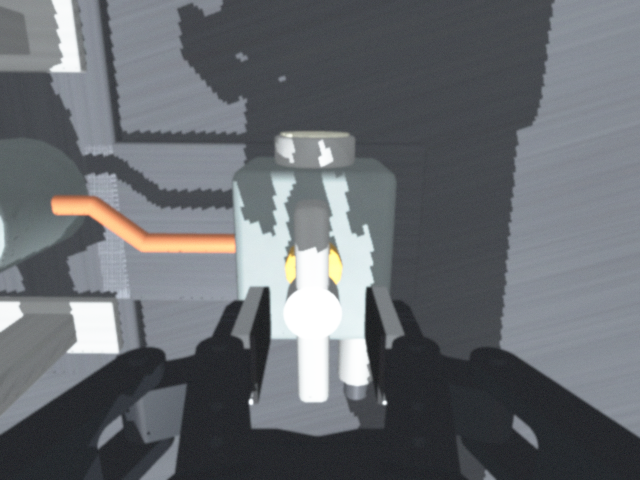

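View pics/d2z.png

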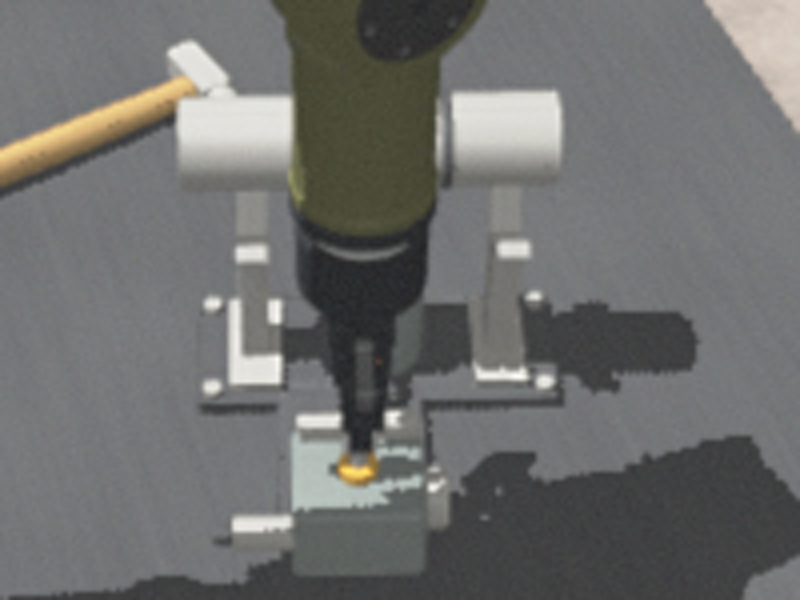

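arm_command:
  deltas:
    - {"delta_pos":[0.0003,-0.0012,0],"dr":[0,0,0],"grip":30}
    - {"delta_pos":[0.0003,-0.0012,0],"dr":[0,0,0],"grip":20}
    - {"delta_pos":[0.0003,-0.0012,0],"dr":[0,0,0],"grip":10}
    - {"delta_pos":[0.0003,-0.0012,0],"dr":[0,0,0],"grip":0}
    - {"delta_pos":[0.0003,-0.0012,0],"dr":[0,0,0],"grip":0}
    - {"delta_pos":[0.0003,-0.0012,0],"dr":[0,0,0],"grip":0}
  grip_force: 60

```text
clock: 3.9
tool_pos: [0.5184, -0.0488, 0.1013]
ee_rot: [[0.96, -0.28, 0.003], [-0.28, -0.96, -0.001], [0.003, 0.0, -1.0]]
ft_force: [-0.6, -0.6, 6.3]
grip_width: 0.0093
```

```bash
python3 - <<'E'
from h import *
st();snap('wrist','w3');snap('scene','s3')
im=cv2.imread('pics/s3.png');x,y=230,140
cv2.imwrite('pics/s3z.png',cv2.resize(im[y:y+150,x:x+200],None,fx=4,fy=4,interpolation=cv2.INTER_CUBIC))
st()
E
```

```text
t 3.9 p [ 0.5184 -0.0488  0.1013] yaw -0.2835 tilt [ 0.003  -0.0013] F [-0.63 -0.57  6.32] M [-0.07   0.121  0.008] w 0.0093 q7 [ 0.29  0.48 -0.36  1.92  0.23  0.77 -2.05]
t 4.0 p [ 0.5183 -0.0488  0.1013] yaw -0.2835 tilt [ 0.003  -0.0013] F [-0.12 -0.6   5.59] M [-0.051  0.177  0.014] w 0.0092 q7 [ 0.29  0.48 -0.36  1.92  0.23  0.77 -2.05]
```

View pics/w3.png

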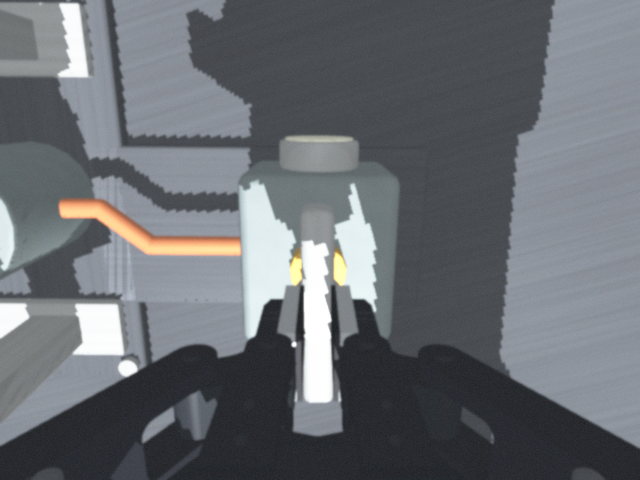

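View pics/s3z.png

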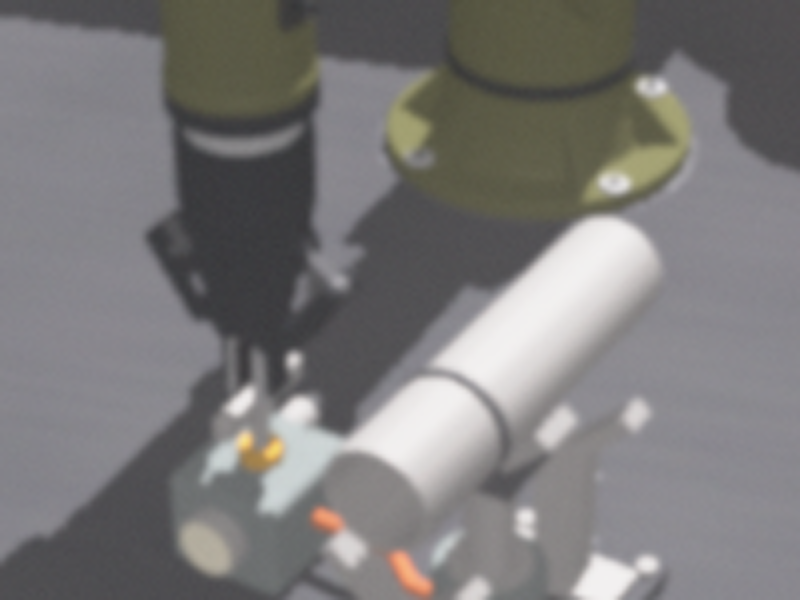

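```bash
cat >> h.py <<'E'
# tube centre guess and sink tracking
T0=np.array([0.5774,0.103,0.205])
def setref():
    im=eyes.snapshot('scene');cv2.imwrite('ref.png',im[:,:,::-1]);return im
BX=(312,205,350,275)
def sink(im):
    ref=cv2.cvtColor(cv2.imread('ref.png'),cv2.COLOR_BGR2GRAY);g=cv2.cvtColor(im,cv2.COLOR_RGB2GRAY)
    x0,y0,x1,y1=BX;t=ref[y0:y1,x0:x1]
    s=g[y0-6:y1+45,x0-8:x1+9]
    r=cv2.matchTemplate(s,t,cv2.TM_CCOEFF_NORMED);_,m,_,(i,j)=cv2.minMaxLoc(r)
    f=0
    if 0<j<r.shape[0]-1:
        a,b,c=r[j-1,i],r[j,i],r[j+1,i];f=(a-c)/(2*(a-2*b+c))
    dv=j-6+f
    pv=[proj('scene',T0+[0,0,-d])[1]-proj('scene',T0)[1] for d in (0,.02,.04,.06,.08)]
    return float(np.interp(dv,pv,[0,20,40,60,80])) if dv>=0 else float(dv/pv[1]*20), float(m)
def watch(n=4,name=None):
    ts=[];ds=[]
    for k in range(n):
        ts.append(bot.get_state()['clock']);im=eyes.snapshot('scene');d,m=sink(im);ds.append(d)
    v=np.polyfit(ts,ds,1)[0] if n>1 else 0
    print('sink mm',np.round(ds,2),'v mm/s',round(v,2),'match',round(m,3))
    if name: cv2.imwrite(f'pics/{name}.png',im[:,:,::-1])
    st()
E
python3 - <<'E'
from h import *
setref();watch(3)
E
```

```text
sink mm [-0.01 -0.01 -0.01] v mm/s 0.04 match 1.0
t 4.2 p [ 0.5184 -0.0488  0.1013] yaw -0.2835 tilt [ 0.003  -0.0013] F [-1.27 -0.57  5.5 ] M [-0.103  0.126  0.015] w 0.009 q7 [ 0.29  0.48 -0.36  1.92  0.23  0.77 -2.05]
```

arm_command:
  deltas:
    - {"delta_pos":[0,0,0],"dr":[0,0,-0.03],"grip":0}
    - {"delta_pos":[0,0,0],"dr":[0,0,-0.06],"grip":0}
    - {"delta_pos":[0,0,0],"dr":[0,0,-0.1],"grip":0}
    - {"delta_pos":[0,0,0],"dr":[0,0,-0.1],"grip":0}
  grip_force: 100

```text
clock: 4.6
tool_pos: [0.5185, -0.0488, 0.1015]
ee_rot: [[0.983, -0.181, 0.003], [-0.181, -0.983, -0.001], [0.004, 0.001, -1.0]]
ft_force: [-1.5, -0.1, 3.4]
grip_width: 0.007
```

```bash
python3 - <<'E'
from h import *
watch(2)
E
```

```text
sink mm [-0.31 -0.31] v mm/s 0.07 match 0.997
t 4.7 p [ 0.5185 -0.0489  0.1015] yaw -0.184 tilt [ 0.0034 -0.0013] F [-1.58  0.04  4.21] M [ 0.01   0.245 -0.031] w 0.0072 q7 [ 0.31  0.48 -0.38  1.92  0.25  0.78 -1.97]
```

```bash
python3 - <<'E'
from h import *
st();im=snap('wrist','w4');cv2.imwrite('pics/w4z.png',cv2.resize(im[180:430,200:440,::-1],None,fx=2.4,fy=2.4,interpolation=cv2.INTER_CUBIC))
im=snap('scene','s4');cv2.imwrite('pics/s4z.png',cv2.resize(im[200:290,260:340,::-1],None,fx=6,fy=6,interpolation=cv2.INTER_CUBIC))
E
```

```text
t 4.7 p [ 0.5185 -0.0489  0.1015] yaw -0.184 tilt [ 0.0034 -0.0013] F [-1.58  0.04  4.21] M [ 0.01   0.245 -0.031] w 0.0072 q7 [ 0.31  0.48 -0.38  1.92  0.25  0.78 -1.97]
```

View pics/w4z.png

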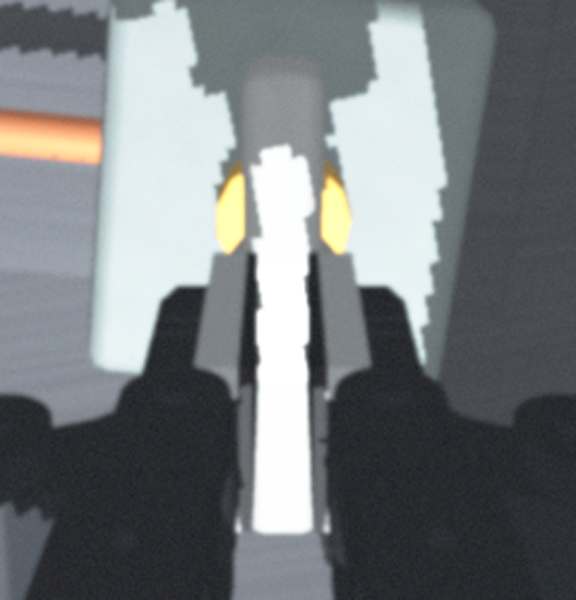

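View pics/s4z.png

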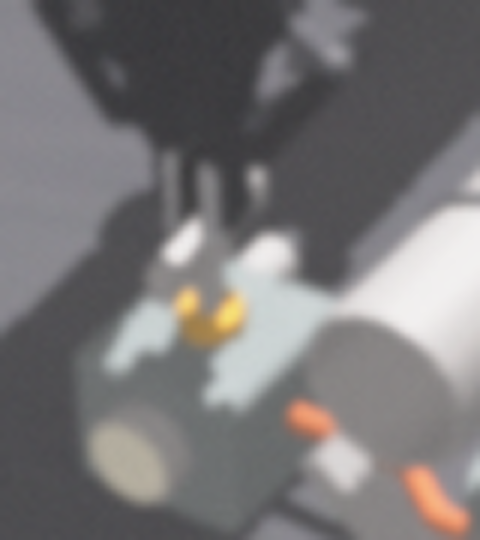

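arm_command:
  deltas:
    - {"delta_pos":[0,0,0],"dr":[0,0,-0.04],"grip":0}
    - {"delta_pos":[0,0,0],"dr":[0,0,-0.08],"grip":0}
    - {"delta_pos":[0,0,0],"dr":[0,0,-0.1],"grip":0}
    - {"delta_pos":[0,0,0],"dr":[0,0,-0.1],"grip":0}
  grip_force: 100

```text
clock: 5.2
tool_pos: [0.5185, -0.0488, 0.1015]
ee_rot: [[0.996, -0.084, 0.003], [-0.084, -0.996, -0.001], [0.004, 0.001, -1.0]]
ft_force: [-0.7, -0.6, 2.7]
grip_width: 0.0071
```

```bash
python3 - <<'E'
from h import *
watch(4)
E
```

```text
sink mm [-0.43 -0.44 -0.43 -0.43] v mm/s 0.0 match 0.991
t 5.4 p [ 0.5185 -0.0488  0.1015] yaw -0.0847 tilt [ 0.0034 -0.0014] F [-0.48 -0.7   2.96] M [0.002 0.267 0.   ] w 0.0068 q7 [ 0.33  0.49 -0.41  1.92  0.27  0.78 -1.89]
```

arm_command:
  deltas:
    - {"delta_pos":[0,0,0],"dr":[0,0,-0.02],"grip":0}
    - {"delta_pos":[0,0,0],"dr":[0,0,-0.035],"grip":0}
    - {"delta_pos":[0,0,0],"dr":[0,0,-0.035],"grip":0}

```text
clock: 5.7
tool_pos: [0.5185, -0.0488, 0.1015]
ee_rot: [[0.999, -0.049, 0.003], [-0.049, -0.999, -0.001], [0.004, 0.001, -1.0]]
ft_force: [-0.2, 0.3, 3.9]
grip_width: 0.007
```

```bash
python3 - <<'E'
from h import *
watch(3)
E
```

```text
sink mm [-0.48 -0.48 -0.47] v mm/s 0.12 match 0.989
t 5.85 p [ 0.5185 -0.0488  0.1015] yaw -0.0499 tilt [ 0.0034 -0.0014] F [-0.4   0.28  3.35] M [-0.009  0.209 -0.061] w 0.0071 q7 [ 0.34  0.49 -0.42  1.92  0.28  0.78 -1.86]
```

arm_command:
  deltas:
    - {"delta_pos":[0,0,0],"dr":[0,0,-0.02],"grip":0}
    - {"delta_pos":[0,0,0],"dr":[0,0,-0.035],"grip":0}
    - {"delta_pos":[0,0,0],"dr":[0,0,-0.035],"grip":0}

```text
clock: 6.15
tool_pos: [0.5185, -0.0488, 0.1015]
ee_rot: [[1.0, -0.014, 0.003], [-0.014, -1.0, -0.001], [0.003, 0.001, -1.0]]
ft_force: [-0.8, -0.5, 3.4]
grip_width: 0.0073
```

```bash
python3 - <<'E'
from h import *
watch(4)
E
```

```text
sink mm [-0.48 -0.48 -0.48 -0.48] v mm/s 0.04 match 0.987
t 6.35 p [ 0.5185 -0.0488  0.1015] yaw -0.0149 tilt [ 0.0034 -0.0013] F [-0.71  0.09  2.76] M [ 0.073  0.242 -0.065] w 0.0072 q7 [ 0.34  0.49 -0.43  1.92  0.28  0.79 -1.83]
```

arm_command:
  deltas:
    - {"delta_pos":[0,0,0],"dr":[0,0,-0.02],"grip":0}
    - {"delta_pos":[0,0,0],"dr":[0,0,-0.035],"grip":0}
    - {"delta_pos":[0,0,0],"dr":[0,0,-0.035],"grip":0}

```text
clock: 6.65
tool_pos: [0.5185, -0.0488, 0.1015]
ee_rot: [[1.0, 0.021, 0.003], [0.021, -1.0, -0.001], [0.003, 0.001, -1.0]]
ft_force: [-0.8, -0.1, 3.1]
grip_width: 0.0072
```

```bash
python3 - <<'E'
from h import *
watch(3)
E
```

```text
sink mm [-0.5  -0.49 -0.49] v mm/s 0.13 match 0.985
t 6.8 p [ 0.5185 -0.0488  0.1015] yaw 0.0199 tilt [ 0.0035 -0.0013] F [-1.93  0.74  2.82] M [ 0.007  0.19  -0.104] w 0.0071 q7 [ 0.35  0.49 -0.44  1.92  0.29  0.79 -1.81]
```

arm_command:
  deltas:
    - {"delta_pos":[0,0,0],"dr":[0,0,-0.02],"grip":0}
    - {"delta_pos":[0,0,0],"dr":[0,0,-0.035],"grip":0}
    - {"delta_pos":[0,0,0],"dr":[0,0,-0.035],"grip":0}

```text
clock: 7.1
tool_pos: [0.5185, -0.0488, 0.1015]
ee_rot: [[0.998, 0.056, 0.003], [0.056, -0.998, -0.001], [0.003, 0.001, -1.0]]
ft_force: [-1.1, 0.0, 3.3]
grip_width: 0.0071
```

```bash
python3 - <<'E'
from h import *
watch(4);im=snap('wrist','w5')
E
```

```text
sink mm [-0.51 -0.5  -0.5  -0.51] v mm/s 0.0 match 0.983
t 7.3 p [ 0.5185 -0.0488  0.1015] yaw 0.0547 tilt [ 0.0035 -0.0012] F [-0.57  0.1   3.71] M [ 0.093  0.221 -0.068] w 0.0069 q7 [ 0.35  0.49 -0.45  1.92  0.3   0.79 -1.78]
```

View pics/w5.png

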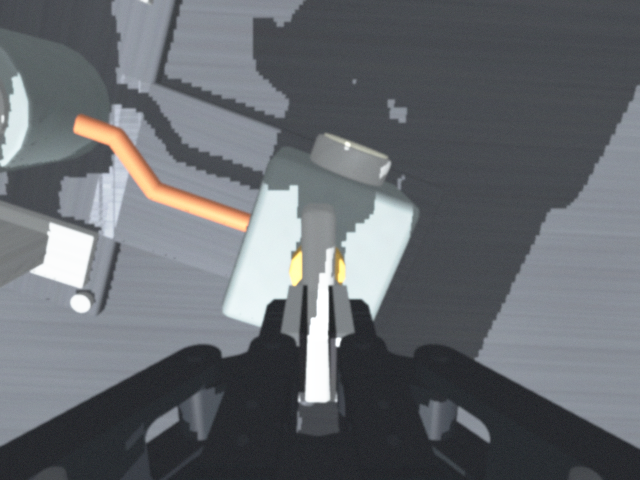

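arm_command:
  deltas:
    - {"delta_pos":[0,0,0],"dr":[0,0,-0.02],"grip":0}
    - {"delta_pos":[0,0,0],"dr":[0,0,-0.035],"grip":0}
    - {"delta_pos":[0,0,0],"dr":[0,0,-0.035],"grip":0}

```text
clock: 7.65
tool_pos: [0.5185, -0.0488, 0.1015]
ee_rot: [[0.996, 0.091, 0.003], [0.091, -0.996, -0.001], [0.003, 0.002, -1.0]]
ft_force: [-0.7, -0.4, 3.9]
grip_width: 0.007
```

```bash
python3 - <<'E'
from h import *
watch(3)
E
```

```text
sink mm [-0.55 -0.55 -0.56] v mm/s -0.08 match 0.982
t 7.8 p [ 0.5185 -0.0488  0.1015] yaw 0.0897 tilt [ 0.0034 -0.0012] F [-1.    0.09  3.38] M [ 0.056  0.23  -0.074] w 0.0071 q7 [ 0.36  0.49 -0.46  1.92  0.3   0.79 -1.75]
```

arm_command:
  deltas:
    - {"delta_pos":[0,0,0],"dr":[0,0,-0.02],"grip":0}
    - {"delta_pos":[0,0,0],"dr":[0,0,-0.035],"grip":0}
    - {"delta_pos":[0,0,0],"dr":[0,0,-0.035],"grip":0}

```text
clock: 8.1
tool_pos: [0.5185, -0.0488, 0.1015]
ee_rot: [[0.992, 0.125, 0.003], [0.125, -0.992, -0.001], [0.003, 0.002, -1.0]]
ft_force: [-1.3, 0.7, 3.8]
grip_width: 0.007
```

```bash
python3 - <<'E'
from h import *
watch(4)
E
```

```text
sink mm [-0.57 -0.57 -0.57 -0.57] v mm/s -0.04 match 0.98
t 8.3 p [ 0.5185 -0.0488  0.1015] yaw 0.1246 tilt [ 0.0034 -0.0012] F [-0.8   0.63  3.84] M [ 0.081  0.212 -0.077] w 0.0068 q7 [ 0.37  0.49 -0.47  1.92  0.31  0.79 -1.72]
```

arm_command:
  deltas:
    - {"delta_pos":[0,0,0],"dr":[0,0,-0.02],"grip":0}
    - {"delta_pos":[0,0,0],"dr":[0,0,-0.035],"grip":0}
    - {"delta_pos":[0,0,0],"dr":[0,0,-0.035],"grip":0}

```text
clock: 8.6
tool_pos: [0.5185, -0.0488, 0.1015]
ee_rot: [[0.987, 0.16, 0.003], [0.16, -0.987, -0.001], [0.003, 0.002, -1.0]]
ft_force: [-1.1, -0.8, 4.7]
grip_width: 0.007
```

```bash
python3 - <<'E'
from h import *
watch(3)
E
```

```text
sink mm [-0.6  -0.59 -0.58] v mm/s 0.18 match 0.978
t 8.75 p [ 0.5185 -0.0488  0.1015] yaw 0.1595 tilt [ 0.0035 -0.0012] F [-0.48  0.63  3.57] M [ 0.086  0.266 -0.14 ] w 0.0074 q7 [ 0.37  0.49 -0.48  1.92  0.32  0.79 -1.69]
```

arm_command:
  deltas:
    - {"delta_pos":[0,0,0],"dr":[0,0,-0.02],"grip":0}
    - {"delta_pos":[0,0,0],"dr":[0,0,-0.035],"grip":0}
    - {"delta_pos":[0,0,0],"dr":[0,0,-0.035],"grip":0}

```text
clock: 9.05
tool_pos: [0.5185, -0.0488, 0.1015]
ee_rot: [[0.981, 0.194, 0.003], [0.194, -0.981, -0.001], [0.003, 0.002, -1.0]]
ft_force: [-1.7, 0.0, 3.8]
grip_width: 0.0072
```

```bash
python3 - <<'E'
from h import *
watch(4)
E
```

```text
sink mm [-0.61 -0.6  -0.6  -0.61] v mm/s -0.02 match 0.977
t 9.25 p [ 0.5185 -0.0488  0.1015] yaw 0.1944 tilt [ 0.0034 -0.0011] F [0.22 0.12 2.8 ] M [ 0.141  0.22  -0.076] w 0.0071 q7 [ 0.38  0.5  -0.49  1.92  0.32  0.8  -1.67]
```

Bar at 0.48. Continuing.

arm_command:
  deltas:
    - {"delta_pos":[0,0,0],"dr":[0,0,-0.02],"grip":0}
    - {"delta_pos":[0,0,0],"dr":[0,0,-0.035],"grip":0}
    - {"delta_pos":[0,0,0],"dr":[0,0,-0.035],"grip":0}

```text
clock: 9.55
tool_pos: [0.5185, -0.0488, 0.1015]
ee_rot: [[0.974, 0.228, 0.003], [0.228, -0.974, -0.001], [0.003, 0.002, -1.0]]
ft_force: [-0.7, -0.4, 3.5]
grip_width: 0.007
```

```bash
python3 - <<'E'
from h import *
watch(3)
E
```

```text
sink mm [-0.63 -0.63 -0.63] v mm/s 0.07 match 0.975
t 9.7 p [ 0.5185 -0.0488  0.1015] yaw 0.2292 tilt [ 0.0035 -0.0011] F [-1.19 -0.03  3.21] M [ 0.135  0.251 -0.178] w 0.0073 q7 [ 0.39  0.5  -0.5   1.92  0.33  0.8  -1.64]
```

arm_command:
  deltas:
    - {"delta_pos":[0,0,0],"dr":[0,0,-0.02],"grip":0}
    - {"delta_pos":[0,0,0],"dr":[0,0,-0.035],"grip":0}
    - {"delta_pos":[0,0,0],"dr":[0,0,-0.035],"grip":0}

```text
clock: 10.0
tool_pos: [0.5185, -0.0488, 0.1015]
ee_rot: [[0.965, 0.262, 0.003], [0.262, -0.965, -0.001], [0.003, 0.002, -1.0]]
ft_force: [-1.0, -0.1, 4.0]
grip_width: 0.0071
```

```bash
python3 - <<'E'
from h import *
watch(4)
E
```

```text
sink mm [-0.63 -0.64 -0.63 -0.63] v mm/s -0.01 match 0.973
t 10.2 p [ 0.5185 -0.0488  0.1015] yaw 0.2641 tilt [ 0.0035 -0.0011] F [-0.7   0.79  4.05] M [ 0.092  0.231 -0.106] w 0.0069 q7 [ 0.39  0.5  -0.51  1.92  0.34  0.8  -1.61]
```

arm_command:
  deltas:
    - {"delta_pos":[0,0,0],"dr":[0,0,-0.02],"grip":0}
    - {"delta_pos":[0,0,0],"dr":[0,0,-0.035],"grip":0}
    - {"delta_pos":[0,0,0],"dr":[0,0,-0.035],"grip":0}

```text
clock: 10.5
tool_pos: [0.5185, -0.0487, 0.1015]
ee_rot: [[0.955, 0.296, 0.003], [0.296, -0.955, -0.001], [0.003, 0.002, -1.0]]
ft_force: [-1.7, 0.0, 3.7]
grip_width: 0.007
```

```bash
python3 - <<'E'
from h import *
watch(3)
E
```

```text
sink mm [0.74 1.24 1.64] v mm/s 9.0 match 0.964
t 10.65 p [ 0.5185 -0.0488  0.1015] yaw 0.2989 tilt [ 0.0035 -0.001 ] F [-2.04  0.6   4.24] M [ 0.123  0.226 -0.108] w 0.0074 q7 [ 0.4   0.5  -0.52  1.92  0.34  0.8  -1.58]
```

arm_command:
  deltas:
    - {"delta_pos":[0,0,0],"dr":[0,0,-0.02],"grip":0}
    - {"delta_pos":[0,0,0],"dr":[0,0,-0.035],"grip":0}
    - {"delta_pos":[0,0,0],"dr":[0,0,-0.035],"grip":0}

```text
clock: 10.95
tool_pos: [0.5185, -0.0488, 0.1015]
ee_rot: [[0.944, 0.329, 0.003], [0.329, -0.944, -0.001], [0.003, 0.002, -1.0]]
ft_force: [-0.8, 0.4, 3.8]
grip_width: 0.0068
```

```bash
python3 - <<'E'
from h import *
watch(4)
E
```

```text
sink mm [5.74 6.57 7.23 8.12] v mm/s 15.57 match 0.936
t 11.15 p [ 0.5185 -0.0488  0.1015] yaw 0.3338 tilt [ 0.0034 -0.001 ] F [-0.32 -0.52  3.72] M [ 0.145  0.293 -0.149] w 0.007 q7 [ 0.41  0.5  -0.53  1.92  0.35  0.8  -1.55]
```

arm_command:
  deltas:
    - {"delta_pos":[0,0,0],"dr":[0,0,0],"grip":0}
    - {"delta_pos":[0,0,0],"dr":[0,0,0],"grip":0}
    - {"delta_pos":[0,0,0],"dr":[0,0,0],"grip":0}
    - {"delta_pos":[0,0,0],"dr":[0,0,0],"grip":0}
    - {"delta_pos":[0,0,0],"dr":[0,0,0],"grip":0}

```text
clock: 11.65
tool_pos: [0.5185, -0.0488, 0.1015]
ee_rot: [[0.945, 0.328, 0.003], [0.328, -0.945, -0.001], [0.003, 0.002, -1.0]]
ft_force: [-1.5, 0.2, 3.2]
grip_width: 0.0072
```

```bash
python3 - <<'E'
from h import *
watch(4)
E
```

```text
sink mm [17.33 17.95 18.88 19.78] v mm/s 16.55 match 0.898
t 11.85 p [ 0.5185 -0.0488  0.1015] yaw 0.3338 tilt [ 0.0034 -0.001 ] F [-0.79 -0.21  4.38] M [ 0.119  0.232 -0.109] w 0.007 q7 [ 0.41  0.5  -0.53  1.92  0.35  0.8  -1.55]
```

arm_command:
  deltas:
    - {"delta_pos":[0,0,0],"dr":[0,0,0],"grip":0}
    - {"delta_pos":[0,0,0],"dr":[0,0,0],"grip":0}
    - {"delta_pos":[0,0,0],"dr":[0,0,0],"grip":0}
    - {"delta_pos":[0,0,0],"dr":[0,0,0],"grip":0}
    - {"delta_pos":[0,0,0],"dr":[0,0,0],"grip":0}
    - {"delta_pos":[0,0,0],"dr":[0,0,0],"grip":0}
    - {"delta_pos":[0,0,0],"dr":[0,0,0],"grip":0}
    - {"delta_pos":[0,0,0],"dr":[0,0,0],"grip":0}
    - {"delta_pos":[0,0,0],"dr":[0,0,0],"grip":0}
    - {"delta_pos":[0,0,0],"dr":[0,0,0],"grip":0}
    - {"delta_pos":[0,0,0],"dr":[0,0,0],"grip":0}
    - {"delta_pos":[0,0,0],"dr":[0,0,0],"grip":0}
    - {"delta_pos":[0,0,0],"dr":[0,0,0],"grip":0}
    - {"delta_pos":[0,0,0],"dr":[0,0,0],"grip":0}
    - {"delta_pos":[0,0,0],"dr":[0,0,0],"grip":0}

```text
clock: 13.35
tool_pos: [0.5185, -0.0488, 0.1015]
ee_rot: [[0.945, 0.328, 0.003], [0.328, -0.945, -0.001], [0.003, 0.002, -1.0]]
ft_force: [-1.2, 0.1, 5.1]
grip_width: 0.0073
```

```bash
python3 - <<'E'
from h import *
watch(6,'s6');snap('side','d6')
im=cv2.imread('pics/d6.png');x,y=230,140
cv2.imwrite('pics/d6z.png',cv2.resize(im[y:y+150,x:x+200],None,fx=4,fy=4,interpolation=cv2.INTER_CUBIC))
E
```

```text
sink mm [44.   44.59 45.04 46.3  47.05 47.71] v mm/s 15.54 match 0.865
t 13.65 p [ 0.5185 -0.0488  0.1015] yaw 0.3338 tilt [ 0.0034 -0.001 ] F [-1.15 -0.17  3.53] M [ 0.148  0.262 -0.113] w 0.0074 q7 [ 0.41  0.5  -0.53  1.92  0.35  0.8  -1.55]
```

View pics/d6z.png

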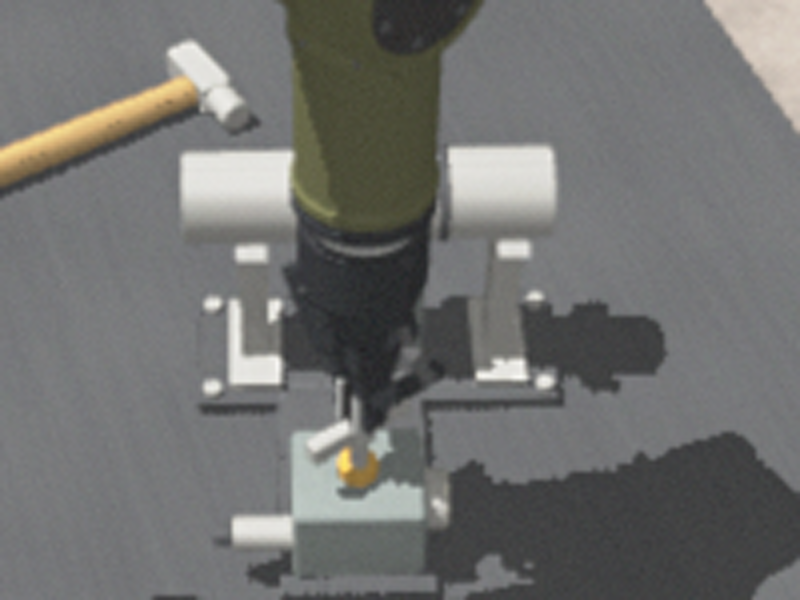

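View pics/s6.png

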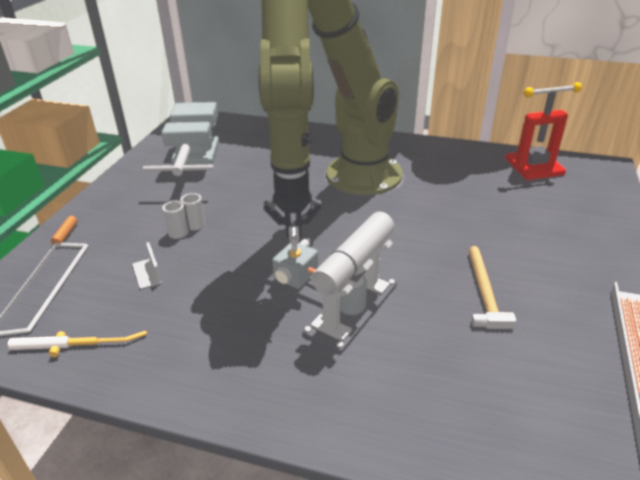

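arm_command:
  deltas:
    - {"delta_pos":[0,0,0],"dr":[0,0,0],"grip":0}
    - {"delta_pos":[0,0,0],"dr":[0,0,0],"grip":0}
    - {"delta_pos":[0,0,0],"dr":[0,0,0],"grip":0}
    - {"delta_pos":[0,0,0],"dr":[0,0,0],"grip":0}

```text
clock: 14.1
tool_pos: [0.5185, -0.0488, 0.1015]
ee_rot: [[0.945, 0.328, 0.003], [0.328, -0.945, -0.001], [0.003, 0.002, -1.0]]
ft_force: [0.0, 0.6, 3.5]
grip_width: 0.007
```

```bash
python3 - <<'E'
from h import *
watch(4);snap('wrist','w7');im=snap('scene','s7');cv2.imwrite('pics/s7z.png',cv2.resize(im[190:350,270:410,::-1],None,fx=4,fy=3.7,interpolation=cv2.INTER_CUBIC))
E
```

```text
sink mm [52.29 52.3  52.29 52.3 ] v mm/s 0.04 match 0.869
t 14.3 p [ 0.5185 -0.0488  0.1015] yaw 0.3338 tilt [ 0.0035 -0.001 ] F [-0.48  1.18  3.19] M [ 0.15   0.207 -0.122] w 0.0071 q7 [ 0.41  0.5  -0.53  1.92  0.35  0.8  -1.55]
```

View pics/w7.png

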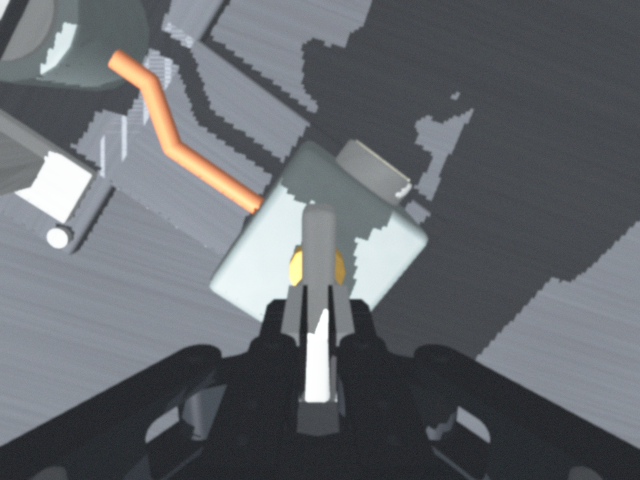

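View pics/s7z.png

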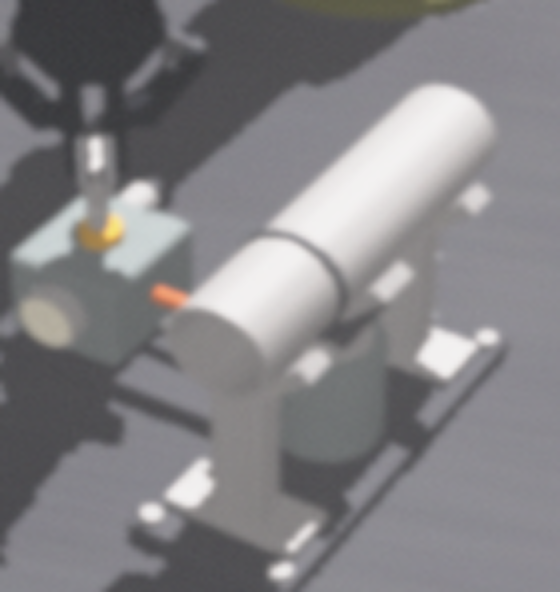

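```bash
cat >> h.py <<'E'
def ram(n=2,name=None):
    r=cv2.cvtColor(cv2.imread('pics/s7.png'),cv2.COLOR_BGR2GRAY)
    for k in range(n):
        im=eyes.snapshot('scene');g=cv2.cvtColor(im,cv2.COLOR_RGB2GRAY)
        t=r[258:276,360:374];s=g[252:300,357:377]
        m=cv2.matchTemplate(s,t,cv2.TM_CCOEFF_NORMED);_,v,_,(i,j)=cv2.minMaxLoc(m)
        f=0
        if 0<j<m.shape[0]-1:
            a,b,c=m[j-1,i],m[j,i],m[j+1,i];f=(a-c)/(2*(a-2*b+c))
        print('ram px',round(j-6+float(f),2),i-3,'match',round(v,3),'diff',round(float(cv2.absdiff(g,r)[250:285,355:380].mean()),2))
    if name: cv2.imwrite(f'pics/{name}.png',cv2.resize(im[190:350,270:410,::-1],None,fx=4,fy=3.7,interpolation=cv2.INTER_CUBIC))
    st()
P=np.array([0.5774,0.103,0.11])
E
python3 - <<'E'
from h import *
ram(1)
print(proj('scene',P)-proj('scene',P-[0,0,.015]))
E
```

```text
ram px 0.02 0 match 0.999 diff 0.77
t 14.45 p [ 0.5185 -0.0488  0.1015] yaw 0.3338 tilt [ 0.0034 -0.001 ] F [-1.46  1.11  3.52] M [ 0.147  0.255 -0.146] w 0.0069 q7 [ 0.41  0.5  -0.53  1.92  0.35  0.8  -1.55]
[ 0.13460701 -5.33014026]
```

arm_command:
  deltas:
    - {"delta_pos":[0,0,0],"dr":[0,0,-0.01],"grip":0}
    - {"delta_pos":[0,0,0],"dr":[0,0,-0.02],"grip":0}
    - {"delta_pos":[0,0,0],"dr":[0,0,-0.03],"grip":0}
    - {"delta_pos":[0,0,0],"dr":[0,0,-0.034],"grip":0}
    - {"delta_pos":[0,0,0],"dr":[0,0,-0.038],"grip":0}
    - {"delta_pos":[0,0,0],"dr":[0,0,-0.042],"grip":0}
    - {"delta_pos":[0,0,0],"dr":[0,0,-0.046],"grip":0}
    - {"delta_pos":[0,0,0],"dr":[0,0,-0.05],"grip":0}
    - {"delta_pos":[0,0,0],"dr":[0,0,-0.054],"grip":0}
    - {"delta_pos":[0,0,0],"dr":[0,0,-0.058],"grip":0}

```text
clock: 15.45
tool_pos: [0.5185, -0.0488, 0.1015]
ee_rot: [[0.924, 0.382, 0.003], [0.382, -0.924, -0.001], [0.003, 0.002, -1.0]]
ft_force: [-0.5, 0.2, 3.7]
grip_width: 0.007
```

```bash
python3 -c "
from h import *
ram(2)"
```

```text
ram px 0.02 0 match 0.999 diff 0.77
ram px 0.01 0 match 0.999 diff 0.76
t 15.55 p [ 0.5185 -0.0488  0.1015] yaw 0.3921 tilt [ 0.0035 -0.001 ] F [-1.2   0.69  3.11] M [ 0.122  0.288 -0.09 ] w 0.0069 q7 [ 0.42  0.51 -0.55  1.92  0.36  0.81 -1.51]
```

arm_command:
  deltas:
    - {"delta_pos":[0,0,0],"dr":[0,0,-0.004],"grip":0}
    - {"delta_pos":[0,0,0],"dr":[0,0,-0.008],"grip":0}
    - {"delta_pos":[0,0,0],"dr":[0,0,-0.012],"grip":0}
    - {"delta_pos":[0,0,0],"dr":[0,0,-0.016],"grip":0}
    - {"delta_pos":[0,0,0],"dr":[0,0,-0.02],"grip":0}
    - {"delta_pos":[0,0,0],"dr":[0,0,-0.024],"grip":0}
    - {"delta_pos":[0,0,0],"dr":[0,0,-0.028],"grip":0}
    - {"delta_pos":[0,0,0],"dr":[0,0,-0.032],"grip":0}
    - {"delta_pos":[0,0,0],"dr":[0,0,-0.036],"grip":0}
    - {"delta_pos":[0,0,0],"dr":[0,0,-0.04],"grip":0}

```text
clock: 16.55
tool_pos: [0.5185, -0.0488, 0.1015]
ee_rot: [[0.908, 0.419, 0.003], [0.419, -0.908, -0.001], [0.003, 0.002, -1.0]]
ft_force: [-1.2, 1.1, 4.5]
grip_width: 0.0073
```

```bash
python3 -c "
from h import *
ram(2)"
```

```text
ram px 0.01 0 match 0.999 diff 0.78
ram px 0.01 0 match 0.999 diff 0.78
t 16.65 p [ 0.5185 -0.0488  0.1015] yaw 0.4323 tilt [ 0.0034 -0.001 ] F [-1.79  0.55  3.73] M [ 0.113  0.257 -0.153] w 0.007 q7 [ 0.43  0.51 -0.56  1.92  0.37  0.81 -1.47]
```

arm_command:
  deltas:
    - {"delta_pos":[0,0,0],"dr":[0,0,-0.004],"grip":0}
    - {"delta_pos":[0,0,0],"dr":[0,0,-0.008],"grip":0}
    - {"delta_pos":[0,0,0],"dr":[0,0,-0.012],"grip":0}
    - {"delta_pos":[0,0,0],"dr":[0,0,-0.016],"grip":0}
    - {"delta_pos":[0,0,0],"dr":[0,0,-0.02],"grip":0}
    - {"delta_pos":[0,0,0],"dr":[0,0,-0.024],"grip":0}
    - {"delta_pos":[0,0,0],"dr":[0,0,-0.028],"grip":0}
    - {"delta_pos":[0,0,0],"dr":[0,0,-0.032],"grip":0}
    - {"delta_pos":[0,0,0],"dr":[0,0,-0.036],"grip":0}
    - {"delta_pos":[0,0,0],"dr":[0,0,-0.04],"grip":0}

```text
clock: 17.65
tool_pos: [0.5185, -0.0488, 0.1015]
ee_rot: [[0.89, 0.455, 0.003], [0.455, -0.89, -0.001], [0.003, 0.002, -1.0]]
ft_force: [-1.6, -0.3, 2.6]
grip_width: 0.007
```

```bash
python3 -c "
from h import *
ram(2)"
```

```text
ram px 0.01 0 match 0.999 diff 0.77
ram px 0.01 0 match 0.999 diff 0.78
t 17.75 p [ 0.5185 -0.0488  0.1015] yaw 0.4724 tilt [ 0.0034 -0.001 ] F [-0.64  1.05  4.79] M [ 0.177  0.292 -0.122] w 0.007 q7 [ 0.43  0.51 -0.57  1.92  0.37  0.81 -1.44]
```

arm_command:
  deltas:
    - {"delta_pos":[0,0,0],"dr":[0,0,-0.004],"grip":0}
    - {"delta_pos":[0,0,0],"dr":[0,0,-0.008],"grip":0}
    - {"delta_pos":[0,0,0],"dr":[0,0,-0.012],"grip":0}
    - {"delta_pos":[0,0,0],"dr":[0,0,-0.016],"grip":0}
    - {"delta_pos":[0,0,0],"dr":[0,0,-0.02],"grip":0}
    - {"delta_pos":[0,0,0],"dr":[0,0,-0.024],"grip":0}
    - {"delta_pos":[0,0,0],"dr":[0,0,-0.028],"grip":0}
    - {"delta_pos":[0,0,0],"dr":[0,0,-0.032],"grip":0}
    - {"delta_pos":[0,0,0],"dr":[0,0,-0.036],"grip":0}
    - {"delta_pos":[0,0,0],"dr":[0,0,-0.04],"grip":0}

```text
clock: 18.75
tool_pos: [0.5185, -0.0488, 0.1015]
ee_rot: [[0.871, 0.491, 0.003], [0.491, -0.871, -0.001], [0.002, 0.003, -1.0]]
ft_force: [-1.1, 1.2, 4.9]
grip_width: 0.0073
```

```bash
python3 -c "
from h import *
ram(2,'r1')"
```

```text
ram px 0.03 0 match 0.999 diff 0.79
ram px 0.03 0 match 0.999 diff 0.83
t 18.85 p [ 0.5185 -0.0488  0.1015] yaw 0.5127 tilt [ 0.0034 -0.001 ] F [-0.46  1.49  3.93] M [ 0.191  0.295 -0.174] w 0.0071 q7 [ 0.44  0.51 -0.58  1.92  0.38  0.82 -1.41]
```

View pics/r1.png

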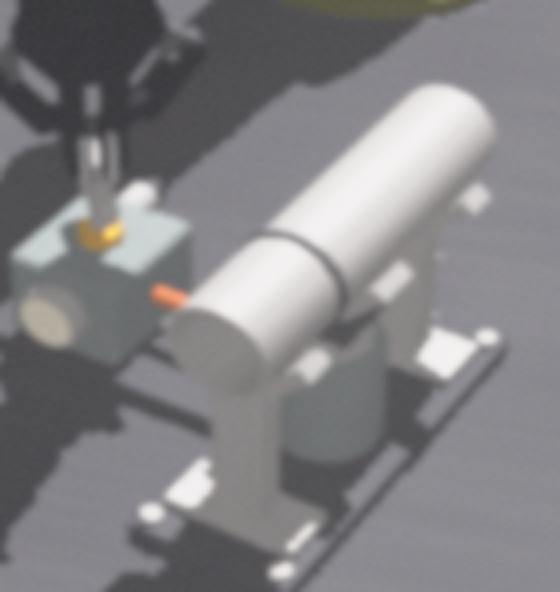

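arm_command:
  deltas:
    - {"delta_pos":[0,0,0],"dr":[0,0,-0.004],"grip":0}
    - {"delta_pos":[0,0,0],"dr":[0,0,-0.008],"grip":0}
    - {"delta_pos":[0,0,0],"dr":[0,0,-0.012],"grip":0}
    - {"delta_pos":[0,0,0],"dr":[0,0,-0.016],"grip":0}
    - {"delta_pos":[0,0,0],"dr":[0,0,-0.02],"grip":0}
    - {"delta_pos":[0,0,0],"dr":[0,0,-0.02],"grip":0}

```text
clock: 19.45
tool_pos: [0.5185, -0.0488, 0.1015]
ee_rot: [[0.861, 0.508, 0.003], [0.508, -0.861, -0.001], [0.002, 0.003, -1.0]]
ft_force: [-2.5, 1.5, 3.3]
grip_width: 0.0076
```

```bash
python3 -c "
from h import *
ram(4)"
```

```text
ram px 0.03 0 match 0.999 diff 0.81
ram px 0.04 0 match 0.999 diff 0.82
ram px 0.03 0 match 0.999 diff 0.83
ram px 0.03 0 match 0.999 diff 0.82
t 19.65 p [ 0.5185 -0.0488  0.1015] yaw 0.5326 tilt [ 0.0035 -0.0009] F [-1.3   0.77  3.59] M [ 0.239  0.336 -0.171] w 0.0071 q7 [ 0.44  0.51 -0.59  1.92  0.39  0.82 -1.39]
```

Not moving yet (bar 0.816). Continuing at the same slow rate.

arm_command:
  deltas:
    - {"delta_pos":[0,0,0],"dr":[0,0,-0.004],"grip":0}
    - {"delta_pos":[0,0,0],"dr":[0,0,-0.008],"grip":0}
    - {"delta_pos":[0,0,0],"dr":[0,0,-0.012],"grip":0}
    - {"delta_pos":[0,0,0],"dr":[0,0,-0.016],"grip":0}
    - {"delta_pos":[0,0,0],"dr":[0,0,-0.02],"grip":0}
    - {"delta_pos":[0,0,0],"dr":[0,0,-0.024],"grip":0}
    - {"delta_pos":[0,0,0],"dr":[0,0,-0.028],"grip":0}
    - {"delta_pos":[0,0,0],"dr":[0,0,-0.032],"grip":0}
    - {"delta_pos":[0,0,0],"dr":[0,0,-0.036],"grip":0}
    - {"delta_pos":[0,0,0],"dr":[0,0,-0.04],"grip":0}

```text
clock: 20.65
tool_pos: [0.5185, -0.0488, 0.1015]
ee_rot: [[0.84, 0.542, 0.003], [0.542, -0.84, -0.001], [0.002, 0.003, -1.0]]
ft_force: [-1.5, 1.8, 3.3]
grip_width: 0.0068
```

```bash
python3 -c "
from h import *
ram(3)"
```

```text
ram px 0.06 0 match 0.999 diff 0.89
ram px 0.09 0 match 0.998 diff 0.92
ram px 0.11 0 match 0.998 diff 0.97
t 20.8 p [ 0.5185 -0.0488  0.1015] yaw 0.5726 tilt [ 0.0034 -0.001 ] F [-2.06  0.64  3.52] M [ 0.18   0.281 -0.207] w 0.007 q7 [ 0.45  0.51 -0.6   1.92  0.39  0.82 -1.36]
```

arm_command:
  deltas:
    - {"delta_pos":[0,0,0],"dr":[0,0,-0.004],"grip":0}
    - {"delta_pos":[0,0,0],"dr":[0,0,-0.008],"grip":0}
    - {"delta_pos":[0,0,0],"dr":[0,0,-0.012],"grip":0}
    - {"delta_pos":[0,0,0],"dr":[0,0,-0.016],"grip":0}
    - {"delta_pos":[0,0,0],"dr":[0,0,-0.02],"grip":0}
    - {"delta_pos":[0,0,0],"dr":[0,0,-0.024],"grip":0}
    - {"delta_pos":[0,0,0],"dr":[0,0,-0.028],"grip":0}
    - {"delta_pos":[0,0,0],"dr":[0,0,-0.032],"grip":0}

```text
clock: 21.6
tool_pos: [0.5185, -0.0488, 0.1015]
ee_rot: [[0.823, 0.569, 0.003], [0.569, -0.823, -0.001], [0.002, 0.003, -1.0]]
ft_force: [-1.1, 1.1, 3.5]
grip_width: 0.0075
```

```bash
python3 -c "
from h import *
ram(3)"
```

```text
ram px 1.46 0 match 0.97 diff 4.57
ram px 1.7 0 match 0.981 diff 5.09
ram px 1.89 0 match 0.988 diff 5.5
t 21.75 p [ 0.5185 -0.0488  0.1015] yaw 0.6046 tilt [ 0.0034 -0.0009] F [-0.11  1.02  2.91] M [ 0.234  0.293 -0.212] w 0.0073 q7 [ 0.46  0.52 -0.61  1.92  0.4   0.82 -1.33]
```

arm_command:
  deltas:
    - {"delta_pos":[0,0,0],"dr":[0,0,0],"grip":0}
    - {"delta_pos":[0,0,0],"dr":[0,0,0],"grip":0}
    - {"delta_pos":[0,0,0],"dr":[0,0,0],"grip":0}
    - {"delta_pos":[0,0,0],"dr":[0,0,0],"grip":0}
    - {"delta_pos":[0,0,0],"dr":[0,0,0],"grip":0}
    - {"delta_pos":[0,0,0],"dr":[0,0,0],"grip":0}
    - {"delta_pos":[0,0,0],"dr":[0,0,0],"grip":0}
    - {"delta_pos":[0,0,0],"dr":[0,0,0],"grip":0}
    - {"delta_pos":[0,0,0],"dr":[0,0,0],"grip":0}
    - {"delta_pos":[0,0,0],"dr":[0,0,0],"grip":0}
    - {"delta_pos":[0,0,0],"dr":[0,0,0],"grip":0}
    - {"delta_pos":[0,0,0],"dr":[0,0,0],"grip":0}

```text
clock: 22.95
tool_pos: [0.5185, -0.0488, 0.1015]
ee_rot: [[0.823, 0.568, 0.003], [0.568, -0.823, -0.001], [0.002, 0.003, -1.0]]
ft_force: [-0.6, 1.5, 3.3]
grip_width: 0.0073
```

```bash
python3 -c "
from h import *
ram(4,'r2')"
```

```text
ram px 5.53 0 match 0.888 diff 12.14
ram px 5.51 0 match 0.888 diff 12.16
ram px 5.52 0 match 0.888 diff 12.16
ram px 5.52 0 match 0.889 diff 12.14
t 23.15 p [ 0.5185 -0.0488  0.1015] yaw 0.6047 tilt [ 0.0034 -0.0009] F [-1.38  1.06  4.06] M [ 0.203  0.333 -0.175] w 0.007 q7 [ 0.46  0.52 -0.61  1.92  0.4   0.82 -1.33]
```

View pics/r2.png

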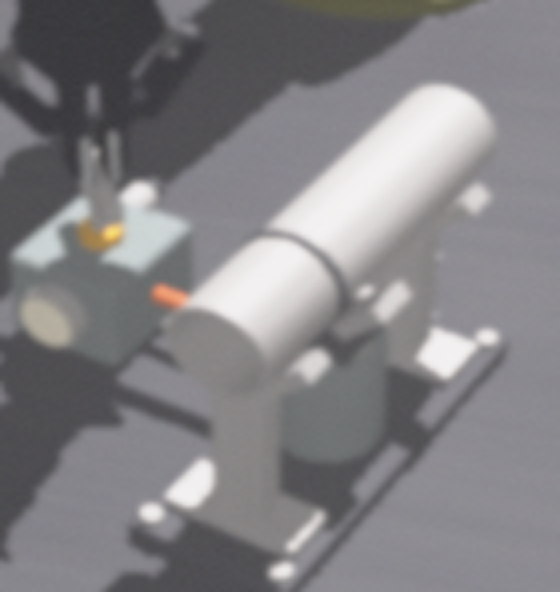

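arm_command:
  deltas:
    - {"delta_pos":[0,0,0],"dr":[0,0,0.04],"grip":0}
    - {"delta_pos":[0,0,0],"dr":[0,0,0.09],"grip":0}
    - {"delta_pos":[0,0,0],"dr":[0,0,0.14],"grip":0}
    - {"delta_pos":[0,0,0],"dr":[0,0,0.19],"grip":0}
    - {"delta_pos":[0,0,0],"dr":[0,0,0.24],"grip":0}
    - {"delta_pos":[0,0,0],"dr":[0,0,0.29],"grip":0}
    - {"delta_pos":[0,0,0],"dr":[0,0,0.34],"grip":0}
    - {"delta_pos":[0,0,0],"dr":[0,0,0.39],"grip":0}
    - {"delta_pos":[0,0,0],"dr":[0,0,0.4],"grip":0}

```text
clock: 24.05
tool_pos: [0.5185, -0.0488, 0.1015]
ee_rot: [[0.979, 0.203, 0.004], [0.203, -0.979, -0.001], [0.003, 0.002, -1.0]]
ft_force: [-2.1, -0.4, 3.6]
grip_width: 0.0072
```

```bash
python3 -c "
from h import *
ram(1)"
```

```text
ram px 5.52 0 match 0.888 diff 12.11
t 24.1 p [ 0.5185 -0.0488  0.1015] yaw 0.2055 tilt [ 0.0035 -0.0013] F [-0.71 -0.11  3.14] M [0.081 0.27  0.366] w 0.0068 q7 [ 0.38  0.5  -0.5   1.92  0.32  0.8  -1.66]
```

arm_command:
  deltas:
    - {"delta_pos":[0,0,0],"dr":[0,0,0.04],"grip":0}
    - {"delta_pos":[0,0,0],"dr":[0,0,0.09],"grip":0}
    - {"delta_pos":[0,0,0],"dr":[0,0,0.14],"grip":0}
    - {"delta_pos":[0,0,0],"dr":[0,0,0.19],"grip":0}
    - {"delta_pos":[0,0,0],"dr":[0,0,0.24],"grip":0}
    - {"delta_pos":[0,0,0],"dr":[0,0,0.29],"grip":0}
    - {"delta_pos":[0,0,0],"dr":[0,0,0.34],"grip":0}
    - {"delta_pos":[0,0,0],"dr":[0,0,0.39],"grip":0}
    - {"delta_pos":[0,0,0],"dr":[0,0,0.42],"grip":0}
    - {"delta_pos":[0,0,0],"dr":[0,0,0.42],"grip":0}

```text
clock: 25.1
tool_pos: [0.5185, -0.0489, 0.1015]
ee_rot: [[0.977, -0.212, 0.004], [-0.212, -0.977, -0.002], [0.004, 0.001, -1.0]]
ft_force: [-0.3, 0.1, 2.9]
grip_width: 0.0069
```

```bash
python3 -c "
from h import *
ram(2);snap('wrist','w8')"
```

```text
ram px 5.53 0 match 0.888 diff 12.18
ram px 5.53 0 match 0.889 diff 12.19
t 25.2 p [ 0.5185 -0.0489  0.1015] yaw -0.2129 tilt [ 0.0035 -0.0015] F [-1.01 -0.41  4.44] M [-0.026  0.238  0.426] w 0.0071 q7 [ 0.3   0.48 -0.38  1.92  0.25  0.78 -1.99]
```

View pics/w8.png

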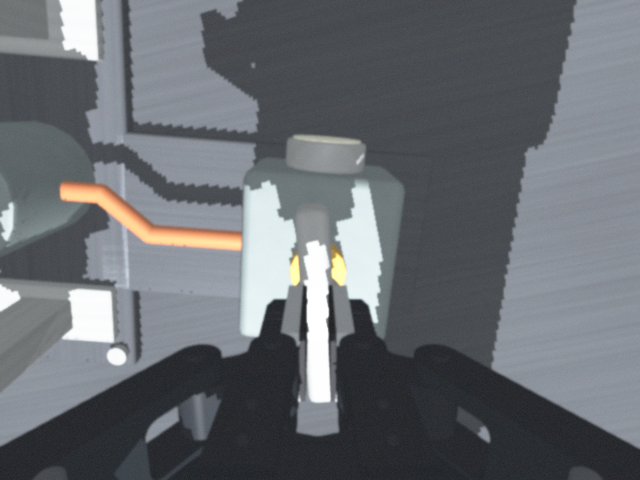

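arm_command:
  deltas:
    - {"delta_pos":[0,0,0],"dr":[0,0,0.03],"grip":0}
    - {"delta_pos":[0,0,0],"dr":[0,0,0.06],"grip":0}
    - {"delta_pos":[0,0,0],"dr":[0,0,0.09],"grip":0}
    - {"delta_pos":[0,0,0],"dr":[0,0,0.12],"grip":0}
    - {"delta_pos":[0,0,0],"dr":[0,0,0.14],"grip":0}
    - {"delta_pos":[0,0,0],"dr":[0,0,0.16],"grip":0}
    - {"delta_pos":[0,0,0],"dr":[0,0,0.17],"grip":0}
    - {"delta_pos":[0,0,0],"dr":[0,0,0.17],"grip":0}
  grip_force: 110

```text
clock: 26.05
tool_pos: [0.5185, -0.0489, 0.1015]
ee_rot: [[0.927, -0.374, 0.004], [-0.374, -0.927, -0.002], [0.004, 0.0, -1.0]]
ft_force: [-1.7, 0.1, 4.2]
grip_width: 0.0065
```

```bash
python3 -c "
from h import *
for i in range(6): eyes.snapshot('scene') ; st()"
```

```text
t 26.1 p [ 0.5185 -0.0489  0.1015] yaw -0.3831 tilt [ 0.0035 -0.0015] F [-0.35  0.51  4.38] M [0.015 0.305 0.462] w 0.0065 q7 [ 0.27  0.48 -0.33  1.92  0.22  0.77 -2.13]
t 26.15 p [ 0.5186 -0.0489  0.1015] yaw -0.383 tilt [ 0.0036 -0.0015] F [-1.06 -0.17  5.06] M [-0.076  0.241  0.482] w 0.0066 q7 [ 0.27  0.48 -0.33  1.92  0.22  0.77 -2.13]
t 26.2 p [ 0.5185 -0.0489  0.1015] yaw -0.383 tilt [ 0.0035 -0.0014] F [-1.27 -0.1   4.5 ] M [-0.068  0.259  0.435] w 0.0065 q7 [ 0.27  0.48 -0.33  1.92  0.22  0.77 -2.13]
t 26.25 p [ 0.5185 -0.0489  0.1015] yaw -0.3831 tilt [ 0.0035 -0.0014] F [-1.38 -0.38  4.54] M [-0.062  0.216  0.443] w 0.0064 q7 [ 0.27  0.48 -0.33  1.92  0.22  0.77 -2.13]
t 26.3 p [ 0.5186 -0.0489  0.1015] yaw -0.3831 tilt [ 0.0036 -0.0014] F [-1.07  0.07  5.27] M [-0.105  0.311  0.467] w 0.0069 q7 [ 0.27  0.48 -0.33  1.92  0.22  0.77 -2.13]
t 26.35 p [ 0.5185 -0.0489  0.1015] yaw -0.3831 tilt [ 0.0036 -0.0014] F [-1.42  0.54  4.63] M [-0.051  0.336  0.474] w 0.0066 q7 [ 0.27  0.48 -0.33  1.92  0.22  0.77 -2.13]
```

arm_command:
  deltas:
    - {"delta_pos":[0,0,0],"dr":[0,0,0.015],"grip":0}
    - {"delta_pos":[0,0,0],"dr":[0,0,0.03],"grip":0}
    - {"delta_pos":[0,0,0],"dr":[0,0,0.03],"grip":0}

```text
clock: 26.65
tool_pos: [0.5185, -0.0489, 0.1015]
ee_rot: [[0.916, -0.402, 0.004], [-0.402, -0.916, -0.001], [0.004, -0.0, -1.0]]
ft_force: [-1.3, -0.3, 4.2]
grip_width: 0.0072
```

```bash
cat >> h.py <<'E'
def mz(n=6):
    a=[]
    for i in range(n): a.append(bot.get_state()['moment'][2]);eyes.snapshot('scene')
    print('Mz',np.mean(a),np.std(a));st()
E
python3 -c "
from h import *
mz()"
```

```text
Mz 0.480505538404934 0.018899417970208655
t 26.95 p [ 0.5185 -0.0489  0.1015] yaw -0.4131 tilt [ 0.0035 -0.0014] F [-1.57  0.07  4.43] M [-0.071  0.305  0.456] w 0.0063 q7 [ 0.27  0.48 -0.32  1.92  0.21  0.77 -2.16]
```

arm_command:
  deltas:
    - {"delta_pos":[0,0,0],"dr":[0,0,0.015],"grip":0}
    - {"delta_pos":[0,0,0],"dr":[0,0,0.03],"grip":0}
    - {"delta_pos":[0,0,0],"dr":[0,0,0.03],"grip":0}

```text
clock: 27.25
tool_pos: [0.5185, -0.0489, 0.1015]
ee_rot: [[0.903, -0.429, 0.004], [-0.429, -0.903, -0.001], [0.004, -0.0, -1.0]]
ft_force: [-1.3, 0.2, 4.0]
grip_width: 0.0066
```

```bash
python3 -c "
from h import *
mz()"
```

```text
Mz 0.4801202391859653 0.022725342546636114
t 27.55 p [ 0.5185 -0.0489  0.1015] yaw -0.443 tilt [ 0.0035 -0.0014] F [-1.36 -1.03  4.35] M [-0.085  0.29   0.458] w 0.0067 q7 [ 0.26  0.47 -0.31  1.92  0.2   0.77 -2.18]
```

```bash
python3 -c "
from h import *
im=snap('wrist','w9');cv2.imwrite('pics/w9z.png',cv2.resize(im[180:430,200:440,::-1],None,fx=2.4,fy=2.4,interpolation=cv2.INTER_CUBIC))
snap('side','d9');im=cv2.imread('pics/d9.png');x,y=270,210
cv2.imwrite('pics/d9z.png',cv2.resize(im[y:y+90,x:x+100],None,fx=6,fy=6,interpolation=cv2.INTER_CUBIC))
"
```

```text
(no output)
```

View pics/w9z.png

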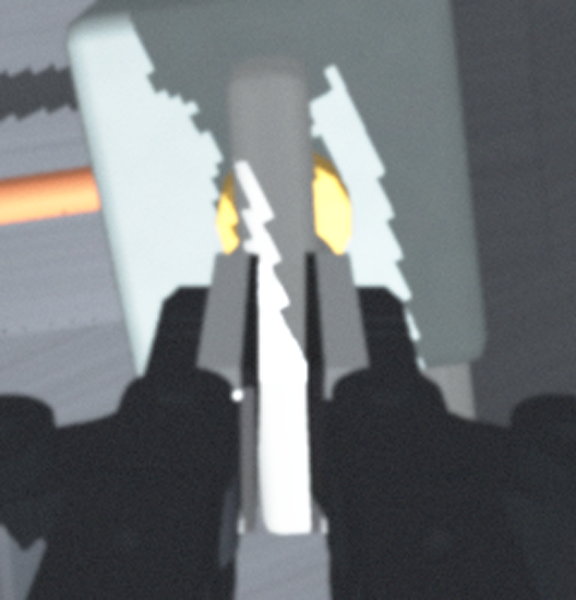

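View pics/d9z.png

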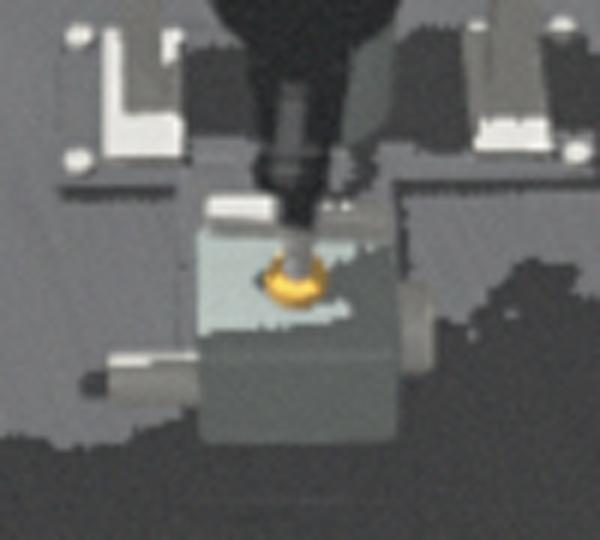

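arm_command:
  deltas:
    - {"delta_pos":[0,0,0],"dr":[0,0,0.015],"grip":0}
    - {"delta_pos":[0,0,0],"dr":[0,0,0.03],"grip":0}
    - {"delta_pos":[0,0,0],"dr":[0,0,0.03],"grip":0}
  grip_force: 120

```text
clock: 27.95
tool_pos: [0.5185, -0.0489, 0.1016]
ee_rot: [[0.89, -0.456, 0.004], [-0.456, -0.89, -0.001], [0.004, -0.0, -1.0]]
ft_force: [-1.6, -1.1, 5.2]
grip_width: 0.0062
```

```bash
python3 -c "
from h import *
mz()"
```

```text
Mz 0.4980509193206802 0.03324344896396899
t 28.25 p [ 0.5186 -0.0489  0.1016] yaw -0.4729 tilt [ 0.0036 -0.0015] F [-1.22 -0.12  4.61] M [-0.079  0.307  0.446] w 0.0059 q7 [ 0.25  0.47 -0.3   1.92  0.2   0.77 -2.2 ]
```

arm_command:
  deltas:
    - {"delta_pos":[0,0,0],"dr":[0,0,0.015],"grip":0}
    - {"delta_pos":[0,0,0],"dr":[0,0,0.03],"grip":0}
    - {"delta_pos":[0,0,0],"dr":[0,0,0.03],"grip":0}

```text
clock: 28.55
tool_pos: [0.5186, -0.0489, 0.1016]
ee_rot: [[0.876, -0.482, 0.004], [-0.482, -0.876, -0.002], [0.004, -0.0, -1.0]]
ft_force: [-0.9, -1.5, 5.5]
grip_width: 0.0061
```

```bash
python3 -c "
from h import *
mz()
snap('side','d10');im=cv2.imread('pics/d10.png');x,y=270,210
cv2.imwrite('pics/d10z.png',cv2.resize(im[y:y+90,x:x+100],None,fx=6,fy=6,interpolation=cv2.INTER_CUBIC))
im=snap('wrist','w10');cv2.imwrite('pics/w10z.png',cv2.resize(im[180:430,200:440,::-1],None,fx=2.4,fy=2.4,interpolation=cv2.INTER_CUBIC))
"
```

```text
Mz 0.5593079746748512 0.021842801255735702
t 28.85 p [ 0.5185 -0.0489  0.1016] yaw -0.5027 tilt [ 0.0035 -0.0015] F [-1.9  -0.79  5.59] M [-0.079  0.299  0.582] w 0.0057 q7 [ 0.25  0.47 -0.29  1.92  0.19  0.77 -2.23]
```

View pics/w10z.png

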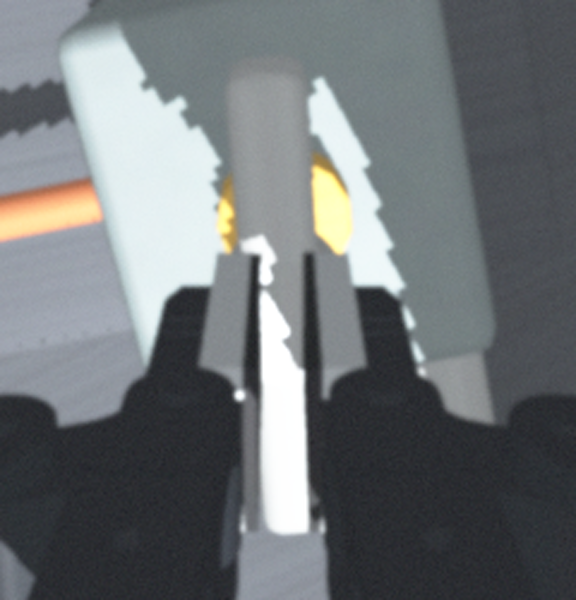

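View pics/d10z.png

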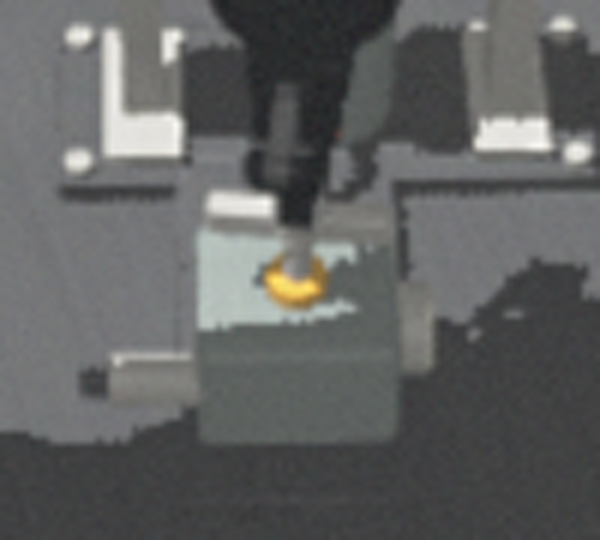

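```bash
python3 -c "
from h import *
st()
a=atz('wrist',200+266.5/2.4,180+60/2.4,.126);b=atz('wrist',200+286/2.4,180+533/2.4,.126)
d=a-b;print(a,b,np.linalg.norm(d[:2]),np.arctan2(d[1],d[0]))
# sanity: tool centreline
im=cv2.imread('pics/w10.png').astype(int).min(2)
for v in range(208,404,6): print(v,im[v,290:345:2])
" | cut -c1-200
```

```text
t 28.95 p [ 0.5186 -0.0489  0.1016] yaw -0.5028 tilt [ 0.0036 -0.0015] F [-2.43 -1.6   5.25] M [-0.07   0.29   0.568] w 0.0061 q7 [ 0.25  0.47 -0.29  1.92  0.19  0.77 -2.23]
[ 0.5532331  -0.06613103  0.126     ] [ 0.48452082 -0.03154314  0.126     ] 0.07692659450260406 -0.4663421892313407
208 [113 115 118 123 126 129 130 129 131 132 128 131 132 130 132 129 132 129
 122 113 114 119 118 116 117 116 118 118]
214 [118 116 121 137 140 145 147 145 145 143 146 151 148 154 152 152 144 139
 127 120 163 222 218 141 119 116 115 117]
220 [117 117 132 142 146 152 151 152 152 151 150 152 151 150 152 152 149 145
 135 159 219 230 234 233 205 130 116 116]
226 [118 118 125 139 146 155 152 151 151 150 147 150 151 152 152 153 147 147
 138 168 228 233 233 233 233 226 177 119]
232 [112 114 120 140 146 148 149 150 154 149 152 148 147 151 152 154 149 144
 142 154 223 234 234 234 234 234 233 220]
238 [112 114 118 133 142 148 153 150 153 151 149 153 152 152 149 150 149 149
 145 132 118 130 207 234 236 236 235 235]
244 [160 114 116 128 142 143 151 151 155 154 151 149 150 150 151 151 152 148
 140 138 104  95 11
[... 2416 characters left out ...]
 42  41  40  57 102 114 101 165 237 249 253 254 254 254 254 255
 249  96  49  48  43  44  44  36  37  48]
376 [ 41  45  38  58  59  63 105 115 106 160 232 247 252 253 254 254 254 254
 250 113  51  49  42  41  43  37  42  40]
382 [ 40  45  48  65  64  63 104 110 102 151 225 243 251 253 254 254 254 254
 252 152  54  47  39  41  44  44  38  43]
388 [ 40  43  57  70  59  58  98 108 107 144 216 241 250 253 254 254 254 254
 254 190 110  87  46  43  46  44  40  41]
394 [ 39  46  63  67  65 109 124 108 110 137 195 236 248 253 254 254 254 254
 254 196  54  51  66  47  44  45  39  36]
400 [ 35  52  71  65  70 168 164 112 116 137 152 196 238 249 251 252 252 252
 250 192 120 138 189  70  43  45  43  41]
```

arm_command:
  deltas:
    - {"delta_pos":[0,0,0],"dr":[0,0,0.01],"grip":0}
    - {"delta_pos":[0,0,0],"dr":[0,0,0.02],"grip":0}
    - {"delta_pos":[0,0,0],"dr":[0,0,0.03],"grip":0}
    - {"delta_pos":[0,0,0],"dr":[0,0,0.03],"grip":0}

```text
clock: 29.35
tool_pos: [0.5185, -0.0489, 0.1016]
ee_rot: [[0.861, -0.508, 0.004], [-0.508, -0.861, -0.002], [0.004, -0.001, -1.0]]
ft_force: [-0.6, -0.8, 4.0]
grip_width: 0.0061
```

```bash
python3 -c "
from h import *
mz()
im=snap('wrist','w11');cv2.imwrite('pics/w11z.png',cv2.resize(im[180:430,200:440,::-1],None,fx=2.4,fy=2.4,interpolation=cv2.INTER_CUBIC))
"
```

```text
Mz 0.6272105778844103 0.02606196656390812
t 29.65 p [ 0.5186 -0.0489  0.1016] yaw -0.5324 tilt [ 0.0036 -0.0014] F [-0.42 -0.77  4.77] M [-0.064  0.275  0.696] w 0.0059 q7 [ 0.24  0.47 -0.28  1.92  0.19  0.77 -2.25]
```

View pics/w11z.png

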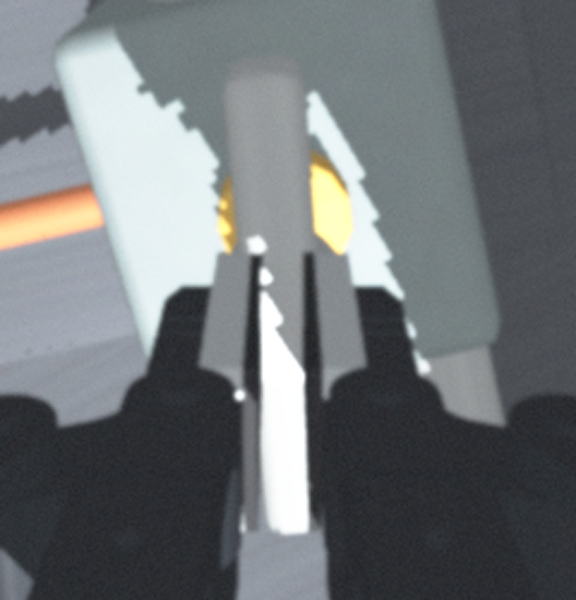

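arm_command:
  deltas:
    - {"delta_pos":[0,0,0],"dr":[0,0,0.015],"grip":0}
    - {"delta_pos":[0,0,0],"dr":[0,0,0.03],"grip":0}
    - {"delta_pos":[0,0,0],"dr":[0,0,0.045],"grip":0}
    - {"delta_pos":[0,0,0],"dr":[0,0,0.06],"grip":0}
    - {"delta_pos":[0,0,0],"dr":[0,0,0.06],"grip":0}

```text
clock: 30.2
tool_pos: [0.5185, -0.0489, 0.1015]
ee_rot: [[0.83, -0.558, 0.004], [-0.558, -0.83, -0.002], [0.004, -0.001, -1.0]]
ft_force: [-1.2, -0.4, 5.3]
grip_width: 0.0062
```

```bash
python3 -c "
from h import *
mz()"
```

```text
Mz 0.7897869761089207 0.04108976440021658
t 30.5 p [ 0.5186 -0.0489  0.1015] yaw -0.5917 tilt [ 0.0036 -0.0015] F [-1.96 -1.39  4.28] M [-0.092  0.367  0.742] w 0.0056 q7 [ 0.23  0.47 -0.27  1.92  0.18  0.76 -2.3 ]
```

arm_command:
  deltas:
    - {"delta_pos":[0,0,0],"dr":[0,0,0.015],"grip":0}
    - {"delta_pos":[0,0,0],"dr":[0,0,0.03],"grip":0}
    - {"delta_pos":[0,0,0],"dr":[0,0,0.04],"grip":0}
    - {"delta_pos":[0,0,0],"dr":[0,0,0.04],"grip":0}

```text
clock: 30.9
tool_pos: [0.5185, -0.0489, 0.1016]
ee_rot: [[0.807, -0.59, 0.004], [-0.59, -0.807, -0.002], [0.004, -0.001, -1.0]]
ft_force: [-1.4, -0.9, 4.1]
grip_width: 0.0063
```

```bash
python3 -c "
from h import *
mz()
im=snap('wrist','w12');cv2.imwrite('pics/w12z.png',cv2.resize(im[180:430,200:440,::-1],None,fx=2.4,fy=2.4,interpolation=cv2.INTER_CUBIC))
"
```

```text
Mz 0.8598991492849396 0.02319861619126686
t 31.2 p [ 0.5186 -0.0489  0.1016] yaw -0.6306 tilt [ 0.0036 -0.0016] F [-1.11 -0.39  5.77] M [-0.153  0.3    0.859] w 0.0062 q7 [ 0.22  0.47 -0.26  1.93  0.17  0.76 -2.33]
```

View pics/w12z.png

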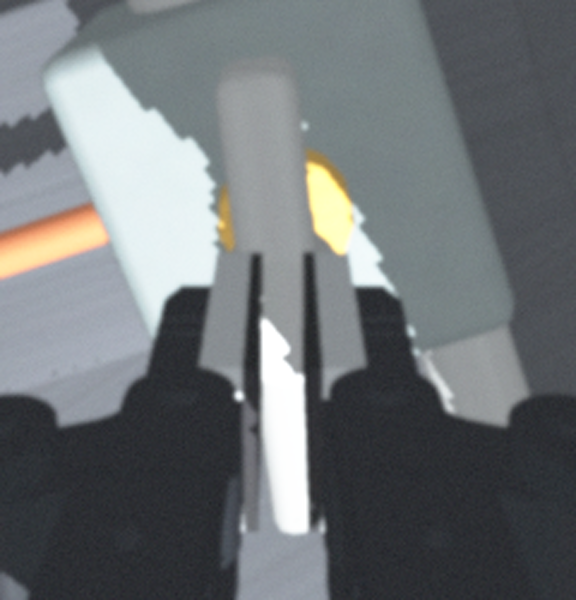

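arm_command:
  deltas:
    - {"delta_pos":[0,0,0],"dr":[0,0,-0.05],"grip":0}
    - {"delta_pos":[0,0,0],"dr":[0,0,-0.1],"grip":0}
    - {"delta_pos":[0,0,0],"dr":[0,0,-0.15],"grip":0}
    - {"delta_pos":[0,0,0],"dr":[0,0,-0.2],"grip":0}
    - {"delta_pos":[0,0,0],"dr":[0,0,-0.22],"grip":0}
    - {"delta_pos":[0,0,0],"dr":[0,0,-0.22],"grip":0}

```text
clock: 31.85
tool_pos: [0.5186, -0.0489, 0.1015]
ee_rot: [[0.917, -0.399, 0.004], [-0.399, -0.917, -0.001], [0.004, -0.0, -1.0]]
ft_force: [-0.9, 0.3, 4.7]
grip_width: 0.0055
```

```bash
python3 -c "
from h import *
mz();snap('wrist','w13')"
```

```text
Mz 0.3116577198016735 0.02275236757061278
t 32.15 p [ 0.5186 -0.0489  0.1016] yaw -0.4111 tilt [ 0.0036 -0.0014] F [-1.31  0.29  5.44] M [-0.037  0.258  0.286] w 0.0063 q7 [ 0.27  0.48 -0.32  1.92  0.21  0.77 -2.15]
```

View pics/w13.png

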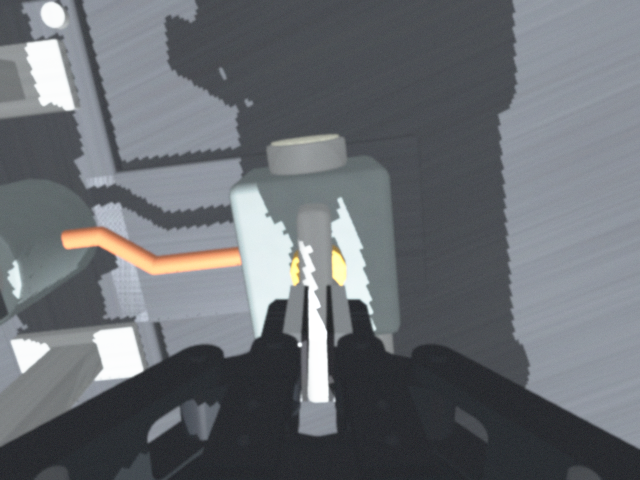

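arm_command:
  deltas:
    - {"delta_pos":[0,0,0],"dr":[0,0,-0.03],"grip":0}
    - {"delta_pos":[0,0,0],"dr":[0,0,-0.03],"grip":15}
    - {"delta_pos":[0,0,0],"dr":[0,0,-0.03],"grip":35}
    - {"delta_pos":[0,0,0],"dr":[0,0,-0.03],"grip":45}
    - {"delta_pos":[0,0,0],"dr":[0,0,-0.03],"grip":45}
    - {"delta_pos":[0,0,-0.02],"dr":[0,0,-0.03],"grip":45}
    - {"delta_pos":[0,0,-0.06],"dr":[0,0,0],"grip":45}
    - {"delta_pos":[0,0,-0.1],"dr":[0,0,0],"grip":45}
    - {"delta_pos":[0,0,-0.14],"dr":[0,0,0],"grip":45}
    - {"delta_pos":[0,0,-0.16],"dr":[0,0,0],"grip":60}
    - {"delta_pos":[0,0,-0.16],"dr":[0,0,0],"grip":100}
    - {"delta_pos":[0,0,-0.16],"dr":[0,0,0],"grip":100}
    - {"delta_pos":[0,0,-0.16],"dr":[0,0,0],"grip":100}

```text
clock: 33.5
tool_pos: [0.5172, -0.0487, 0.2603]
ee_rot: [[0.917, -0.4, 0.001], [-0.4, -0.917, -0.001], [0.002, 0.001, -1.0]]
ft_force: [0.1, -0.3, 0.0]
grip_width: 0.0856
```

```bash
python3 - <<'E'
from h import *
ram(1,'r3')
im=snap('wrist','w14');cv2.imwrite('pics/w14z.png',cv2.resize(im[135:275,240:390,::-1],None,fx=4.5,fy=4.2,interpolation=cv2.INTER_CUBIC))
E
```

```text
ram px 5.52 0 match 0.888 diff 12.35
t 33.55 p [ 0.5172 -0.0487  0.2602] yaw -0.411 tilt [ 0.0011 -0.0012] F [ 0.58 -0.33  0.74] M [-0.056  0.009 -0.023] w 0.0854 q7 [ 0.31  0.31 -0.36  1.69  0.12  1.16 -2.07]
```

View pics/w14z.png

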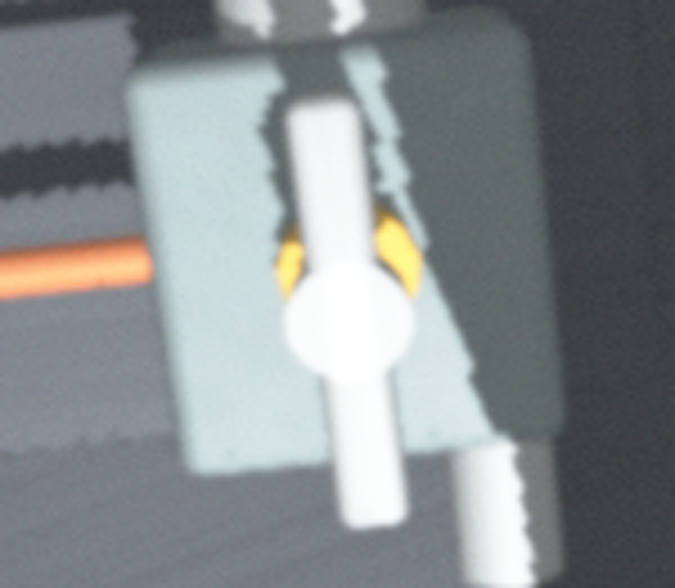

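View pics/r3.png

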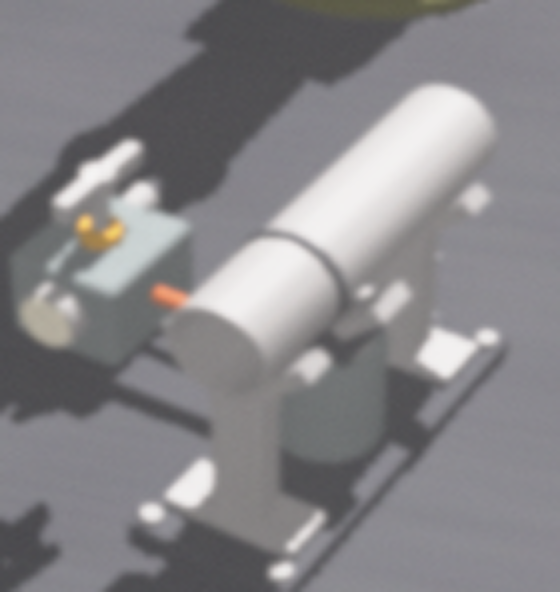

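```bash
python3 - <<'E'
from h import *
a=atz('wrist',240+324/4.5,135+100/4.2,.126);b=atz('wrist',240+374/4.5,135+525/4.2,.126);d=a-b
print(np.arctan2(d[1],d[0]),(a+b)/2,np.linalg.norm(d))
E
```

```text
-0.30398190920903667 [ 0.51688192 -0.0491103   0.126     ] 0.07449495978947027
```

```bash
python3 - <<'E'
from h import *
print(watch(2)); print(bot.hand_in())
E
```

```text
sink mm [52.18 52.19] v mm/s 0.3 match 0.883
t 33.7 p [ 0.5176 -0.0486  0.2606] yaw -0.4109 tilt [ 0.0018 -0.0012] F [-0.23  0.13 -0.26] M [0.008 0.002 0.032] w 0.0854 q7 [ 0.31  0.31 -0.36  1.69  0.12  1.16 -2.07]
None
the job is handed in; nothing more can be done
None
```

I lowered the tube into both vee blocks and ran the empty ram to the bottom. I then closed and nipped the valve, let go of it, and handed the job in at 33.7 s. `hand_in` gives no verdict, so what follows is from my own measurements.

- **Lowering the tube:** I opened the valve in 0.035 rad steps. The loaded ram started to sink with the bar turned about 0.58 rad, and I measured at most about 17 mm/s. The tube stopped at about 52 mm of measured sink (50 mm expected) and did not move again.
- **Empty ram:** I opened the valve further at about 0.04 rad/s. The ram sank at about 12 mm/s, travelled another 15.5 mm or so, and stopped, so it appears to be all the way down. It was unchanged in the last picture.
- **Closing and nip-up:** The wrist moment rose to 0.86 N m at the end. Depending on the moment sensor's zero, the real torque was between about 0.63 and 0.86 N m. Camera estimates of the bar angle ran higher, up to about 1.1 N m, so the exact torque is uncertain. All these readings fall between the 0.4 and 1.2 N m limits.
- **After release:** The freed bar is at -0.30 rad, against -0.28 rad at the start, so the valve looks shut to within the accuracy of the picture. Side forces while turning stayed at about 2 to 3 N. The gripper is clear, about 160 mm above where it held the bar.

I did not measure the bystanders' positions at the end, but the arm never went near them.

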